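# Open the first-aid box and hang up its lid

### The arm

A 7-joint arm with a two-finger parallel gripper is mounted at the origin on the work surface. World frame = base frame: x ahead of the robot, y to its left, z up, the work surface at z = 0. Lengths are in m, angles in rad, forces in N, time in s.
With the tool pointing down it reaches from about 0.4 to 0.925 m from the base axis. Payload 5.6 kg.
Tool frame: the origin (TCP) lies midway between the tips of the shut fingers; the grasp point (between the pads) lies 19 mm behind it (grip_point_offset is the distance from the TCP to the grasp point, in m); y points along the fingers, z is the direction in which the jaws open and shut, and the axes are right-handed (so a half turn about y gives the same grasp; the last joint's range is limited). The gripper opens to 85 mm and grips with 20 to 120 N. Pads are 22 mm wide; open, the fingers measure 114 mm over their backs; the gripper's body (76 mm by 85 mm) begins 54 mm behind the grasp point. The pads swing forward as they close: fully open they stand 13 mm farther back than shut.
Start: joints at [1.246, 0.468, -0.012, 1.603, 0.006, 1.071, -0.056], TCP at [0.181, -0.624, 0.231] pointing down, gripper open.
Joint ranges: [-2.53, 2.53], [-0.31, 2.02], [-1.57, 1.55], [0.28, 2.44], [-1.29, 4.43], [0.15, 1.84], [-2.92, 2.92]. Speed limits (rad/s): [2.57, 2.57, 3.14, 3.14, 3.14, 3.14, 3.14].

### API

Orientations are given as a unit quaternion [x, y, z, w].
In Python, from bench import * gives the robot as it stands.
- The arm moves only by the tool arm_command, never from a script. Its argument "targets" is one flat list of numbers, 5 for each row, row after row: the shift along the tool's x, y, z in mm, then the turn about the tool's y in degrees, then the opening, from 0 (shut) to 1 (fully open). In form: [x, y, z, yaw, jaw, x, y, z, yaw, jaw, ...]. A call has exactly 8 rows; each row shifts and turns the pose as measured when the row begins, along the tool's axes as they then stand; what a row does not reach is not made up. A row lasts 1/10 s, in which the tool goes at most 50 mm and 8.59 degrees, less where a joint would pass 70% of its speed; a pose out of reach is approached as far as the arm can. A call is refused whole if a number of a shift passes 50 or a number of a turn 8.59, either way. A call with a gripper value outside its range is refused whole. The fingers move at their own pace and stop on an object; "newtons" is the grip in N (left out, the last holds). Time passes only in rows, so rows that do not move let the fingers close, or fill a call up. It gives the time, the measured TCP pose, the force and the opening at its end, in the units of the state.
- observe(): the state, without advancing time (a new reading comes with each control period).
- capture(name): name is "side" or "top" or "wrist"; returns the picture (400x640x3 uint8, red, green, blue); there is no depth.
- camera_params(name): a dict with "mtx" (3x3 intrinsics, pixels), "R" (3x3) and "t" (3): a world point X has camera coordinates R X + t; the wrist camera has in their place "T_tool_cam" (4x4, takes a point from camera to tool coordinates, whose origin is the TCP and whose axes are the tool frame's). Camera axes: x right, y down, z forward; pixel columns grow to the right and rows downward; lengths in m; the calibration is good to about 2 mm. A picture is of the moment at which its call begins: read the wrist's pose just before it. camera_params takes no time and is no camera call.
- sign_off(): hands the job in, once; it reports no verdict.
The state is a dict: "clock": time; "joints": joint angles; "dq": joint speeds; "tau": joint torques, N m; "tool_pos": TCP position; "eef_rot": TCP orientation; "force": force on the tool from outside, world axes, zero at the start; "wrist_torque": the same for the moment, N m; "width": opening from 0.0 (shut) to 1.0 (fully open).
Only numpy, scipy, OpenCV 4.12 (cv2) and the standard library are available. Lean on these libraries where they do the work, as an engineer would, in place of code of your own. Each camera call takes 0.05 s, during which the arm holds its last target.

### The job

Get the red first-aid box under the fuse box ready for use: slide it, closed, along the shelf until its foot is fully home under the lips of the yellow-lipped keeper, never lifting its foot off the shelf or knocking the other things about. With the foot held down there, draw the tight lid straight up and off, keeping it level until it is clear, then hang the lid by both holes of its tab on the two pins of the sloped board, lying flat on the board, and let go; the box stays home in the keeper.

Things in the scene. Friction and masses are not known exactly. Their poses are not given: they have to be found in the camera images.
- base: Lower half of the red first-aid box, loose, about 0.3 kg: grey foot plate 120 (x) x 100 (y) x 6 mm carrying a white open inner box 84 x 60 mm whose rim is 68 mm above the shelf. Origin: centre of the foot's underside, on the shelf; z up, x towards the tab end of the lid.
- tongues (a point): Point on the base's axis, 56 mm above its origin, level with two sprung steel tongues in the x end walls (49 to 63 mm up). They press outwards inside the lid, about 9 N each, so the lid draws off against about 4 to 9 N of friction, more than the base weighs: an unheld base rises with its lid.
- lid: Deep red lid, loose, about 0.13 kg, outside 93 (x) x 69 (y) x 55 mm, walls 3 mm, 1.5 mm clear all round of the inner box, overlapping it by 52 mm. Origin: centre of the open rim plane; z out through the closed top. On the closed box this origin is 16 mm above the base's and the axes agree.
- lid_grip (a point): Point in the lid's white grip block, on the lid's axis at lid z = 77 mm, 22 mm above the lid's top; axes as the lid's. The block is 50 (x) x 22 (y) x 30 mm, lid z = 55 to 85 mm.
- lid_holes (a point): Point midway between the two holes of the lid's tab, at lid x = 62, y = 0, z = 0; axes as the lid's. The flat tab, 74 mm wide (y), 4 mm thick, its underside flush with the rim plane, runs from lid x = 46 to 78 mm; its two 12 mm round holes are at y = +24 and -24 mm.
- keeper: Fixed low steel channel with yellow lips, on the shelf left or right of the middle. Origin on the shelf where the base's origin lies when fully home, axes in line. Channel 106 mm wide, open to -x; end stop 9 mm high, face at x = +60 mm. Lips over x = -50 to +42 mm reach in to 40 mm from the centre line, underside 9 mm, top 12 mm up: 3 mm free over the foot.
- mouth (a point): Keeper x = -76 mm on its centre line, on the shelf: outer ends of two flared yellow wings, 12 mm high, that lead into the channel at x = -50 mm. The box enters from here along keeper +x. At the start the closed box stands 150 to 185 mm short of home, up to 30 mm aside, turned up to 0.35 rad.
- board: Fixed white board 160 (x) x 140 (y) mm on a blue stand, sloped 35 degrees from level, on the other side from the keeper. Origin: centre of its face, 85 mm above the shelf; z is the face's normal, up and back towards the robot; x points up the slope. A hung lid lies with its rim flat on the face, its axes in line with the board's.
- pins (a point): Point on the board's face midway between the feet of two brass pins, at board x = 45, y = 0 mm; axes as the board's. The pins stand square to the face at y = +24 and -24 mm: 8 mm diameter, 22 mm long, the last 5 mm tapered to 3 mm. On a hung lid, point lid_holes lies here.
- torch: Bystander: silver torch lying along its x, 140 mm long, 34 mm high, origin under its middle.
- adaptor: Bystander: black plug adaptor block 52 x 52 x 36 mm, origin under its centre.
- saucer: Bystander: white ceramic saucer, 110 mm across, 18 mm high, origin under its centre.
- opener: Bystander: flat stainless bottle opener along its x, 122 x 34 x 4 mm, origin on its underside.
- carton: Bystander: cardboard carton 75 x 55 x 50 mm, origin under its centre.
- gel: Bystander: clear bottle 52 mm across, 130 mm high, origin under its centre.
- reel: Bystander: yellow tape reel 68 mm across, 25 mm high, origin under its centre.
Things that resemble listed ones, but are neither listed nor needed, are in the scene too. Of the things that look like the part that bears board, take the one that is farthest to the robot's right at the start.

How it is judged:
On the way, in this order (a step that is already met when the one before it is completed fails the run):
1. the closed box is home in the keeper (x of base in the frame of keeper between -0.01 and 0.01 m and y of base in the frame of keeper between -0.005 and 0.005 m and height (world z) of base below 0.008 m and angle between the x axis of base and the x axis of keeper, either way round below 0.07 rad and angle between base's own z axis and vertical below 0.03 rad and z of lid in the frame of base below 0.022 m and horizontal distance between lid and base below 0.006 m), for 0.1 s.
2. the lid is drawn clear above the base, level, while the base stays home under the lips (x of base in the frame of keeper between -0.01 and 0.01 m and y of base in the frame of keeper between -0.005 and 0.005 m and height (world z) of base below 0.008 m and angle between the x axis of base and the x axis of keeper, either way round below 0.07 rad and angle between base's own z axis and vertical below 0.03 rad and z of lid in the frame of base above 0.069 m and horizontal distance between lid and base below 0.04 m and angle between lid's own z axis and vertical below 0.26 rad), for 0.05 s.
At the end, for the whole second after the job is handed in: Base home in the keeper (10 mm along, 5 mm across, 0.07 rad), flat on the shelf. Lid hung, released and still: the midpoint of its holes within 6 mm along the slope, 5 mm across and 5 mm off the face of the midpoint of the pins' feet, lid flat on the board and in line within 0.1 rad (x of base in the frame of keeper between -0.01 and 0.01 m and y of base in the frame of keeper between -0.005 and 0.005 m and height (world z) of base below 0.008 m and angle between the x axis of base and the x axis of keeper, either way round below 0.07 rad and angle between base's own z axis and vertical below 0.03 rad and y of lid_holes in the frame of board between -0.005 and 0.005 m and x of lid_holes in the frame of board between 0.039 and 0.051 m and z of lid_holes in the frame of board between -0.005 and 0.005 m and angle between the z axis of lid and the z axis of board, either way round below 0.1 rad and angle between the x axis of lid and the x axis of board, either way round below 0.1 rad and linear speed of each of lid, base below 0.02 m/s); the robot touches nothing.
It fails at once if the box's foot is lifted more than 10 mm off the shelf (height (world z) of base above 0.01 m).
It fails at once if the lid is tipped more than 15 degrees while still over the inner box (distance between lid and base below 0.066 m and angle between lid's own z axis and vertical above 0.26 rad).
It fails at once if a bystander is moved more than 30 mm (distance of any of torch, adaptor, saucer, opener, carton, gel, reel from where it was at the start of the episode above 0.03 m).
It also fails if it takes over 58 s, if anything falls off the work surface, if the arm or the gripper's body presses on something with over 40 N, if the wrist force passes 120 N, or if a joint passes its speed limit or range.

## Working session

There is one attempt and no reset: what is moved stays moved. The work goes in short steps, Python scripts to look and compute and a tool call to move; the robot and the scene stay as the last step left them, time stands still between calls to the robot, and variables do not carry over. Pictures are saved under pics/ and viewed, and the job is handed in when it is done.

Besides the shell and the picture viewer there is one more tool, called after "Call:" as name(argument=value, ...) on one line, values as JSON. arm_command: Moves the arm, as the interface text tells. Its arguments: {"type":"object","properties":{"targets":{"type":"array"},"newtons":{"type":"number"}},"required":["targets"]}

```bash
mkdir -p pics; ls
python3 - <<'E'
from bench import *
import cv2
print(observe())
for n in ("side","top","wrist"):
    im=capture(n); cv2.imwrite(f"pics/{n}0.png",im[:,:,::-1])
    p=camera_params(n); print(n,{k:v for k,v in p.items()})
E
```

```text
pics
{'clock': 0.0, 'joints': array([ 1.24598154,  0.46837837, -0.01159426,  1.60369587,  0.00597005,
        1.07140076, -0.05631724]), 'dq': array([ 9.39052298e-05,  5.59776273e-04,  6.09710192e-04,  2.66561987e-04,
        1.03266349e-03,  4.11894969e-05, -5.56899267e-04]), 'tau': array([-7.19897544e-04, -5.32381368e+01,  2.20022863e-02, -2.51297933e+01,
        1.15474022e-02,  7.79291382e-03,  1.94372757e-05]), 'tool_pos': array([ 0.18053362, -0.62380429,  0.23030765]), 'eef_rot': array([-0.09939969,  0.70074394, -0.69946292,  0.0991426 ]), 'force': array([ 0.15378094, -0.6919175 ,  0.49360604]), 'wrist_torque': array([-0.00085324, -0.00523907, -0.04151834]), 'width': 1.0017297288634208}
side {'mtx': array([[385.4679168 ,   0.        , 316.33209967],
       [  0.        , 385.4679168 , 200.24577262],
       [  0.        ,   0.        ,   1.        ]]), 'R': array([[-0.99593771, -0.08789814,  0.01954486],
       [-0.0727496 ,  0.65755213, -0.74988845],
       [ 0.05306203, -0.74826407, -0.66127552]]), 't': array([0.49161283, 0.08597269, 1.36296962])}
top {'mtx': array([[379.46994
[... 166 characters left out ...]
.99967449,  0.00888772],
       [-0.98865222, -0.02496839, -0.14813297],
       [ 0.14830666, -0.00524425, -0.98892752]]), 't': array([-0.01306277,  0.52492704,  1.03713062])}
wrist {'mtx': array([[312.83137564,   0.        , 318.28978132],
       [  0.        , 312.83137564, 202.60412933],
       [  0.        ,   0.        ,   1.        ]]), 'T_tool_cam': array([[ 1.30126587e-03,  9.46205306e-01,  3.23564253e-01,
        -8.25986799e-02],
       [ 2.91081405e-04, -3.23564871e-01,  9.46205944e-01,
        -1.41642688e-01],
       [ 9.99999111e-01, -1.13708196e-03, -6.96466693e-04,
         9.54710997e-04],
       [ 0.00000000e+00,  0.00000000e+00,  0.00000000e+00,
         1.00000000e+00]])}
```

View pics/side0.png

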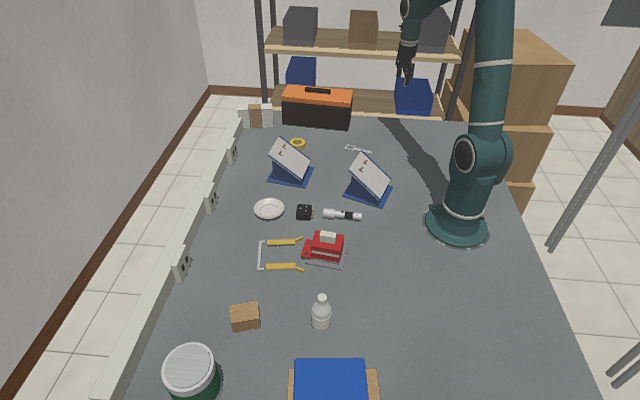

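View pics/top0.png

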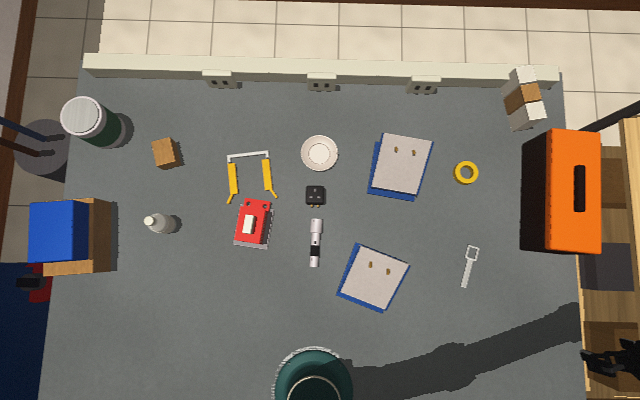

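View pics/wrist0.png

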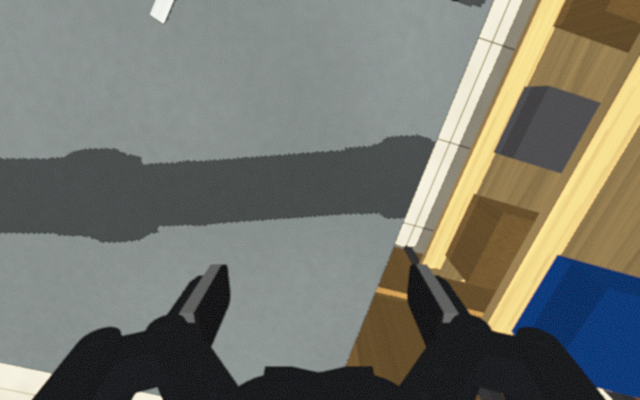

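The top view shows the red box at (253,223), the keeper at (250,175) and the robot's base at (313,380). There are two boards, A at (401,165) and B at (374,277). A looks farther to the right, which I'll check in metres. Next I enlarge the crops.

Run:
```python
import cv2
t=cv2.imread("pics/top0.png"); s=cv2.imread("pics/side0.png")
def c(im,x0,x1,y0,y1,k,n): cv2.imwrite(f"pics/{n}.png",cv2.resize(im[y0:y1,x0:x1],None,fx=k,fy=k,interpolation=cv2.INTER_CUBIC))
c(t,215,295,140,260,5,"tk"); c(t,330,450,120,320,3,"tb")
c(s,240,360,220,280,6,"sk"); c(s,255,400,125,215,5,"sb")
```

```text
(no output)
```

View pics/tk.png

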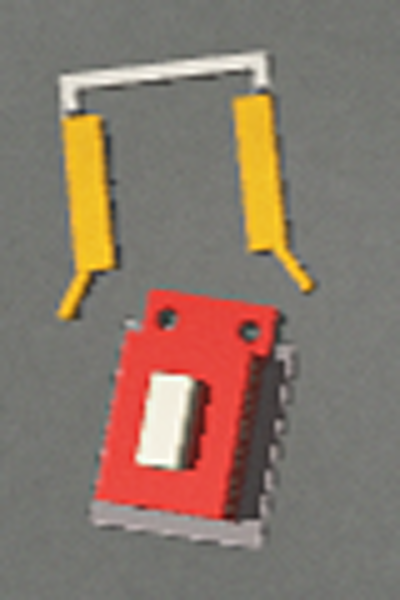

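View pics/tb.png

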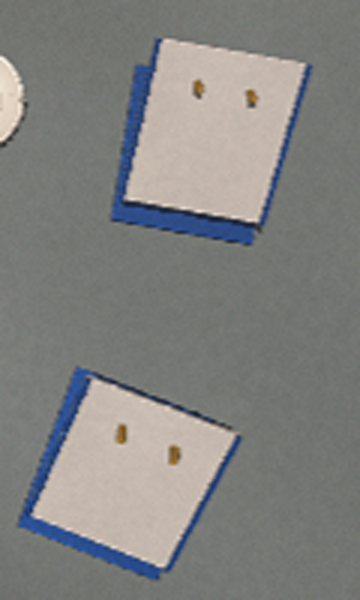

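View pics/sk.png

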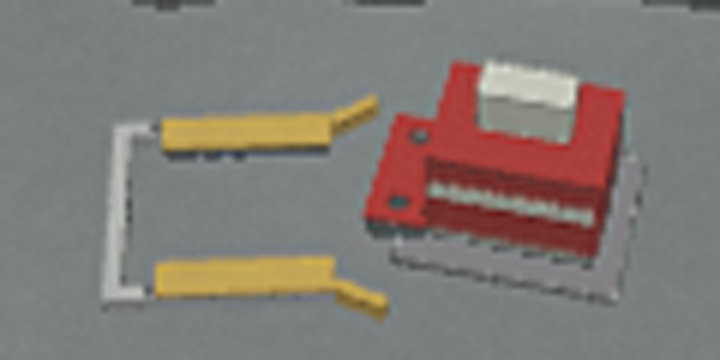

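View pics/sb.png

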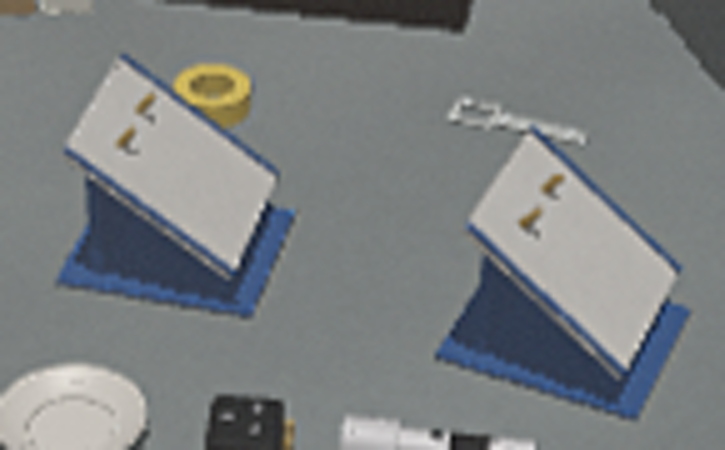

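```bash
cat > h.py <<'E'
from bench import *
import numpy as np, cv2
from scipy.optimize import least_squares
from scipy.spatial.transform import Rotation as Ro
def proj(p,X):
    c=np.atleast_2d(X)@p["R"].T+p["t"]; u=c@p["mtx"].T; return u[:,:2]/u[:,2:]
def cam(n,st=None):
    p=camera_params(n)
    if n=="wrist":
        T=np.eye(4);T[:3,:3]=Ro.from_quat(st["eef_rot"]).as_matrix();T[:3,3]=st["tool_pos"]
        M=np.linalg.inv(T@p["T_tool_cam"]); p=dict(mtx=p["mtx"],R=M[:3,:3],t=M[:3,3])
    return p
def flat(x,y,yaw):
    return Ro.from_euler("z",yaw).as_matrix(),np.array([x,y,0])
def brd(x,y,yaw):
    a=np.radians(35)
    R=Ro.from_euler("z",yaw).as_matrix()@np.array([[np.cos(a),0,-np.sin(a)],[0,1,0],[np.sin(a),0,np.cos(a)]])
    return R,np.array([x,y,.085])
def fit(model,obs,x0):
    # obs list of (cam, pts mm, px)
    def r(v):
        R,t=model(*v); return np.concatenate([(proj(c,np.array(P)/1000@R.T+t)-np.array(u)).ravel() for c,P,u in obs])
    s=least_squares(r,x0,loss="soft_l1",x_scale=[.01,.01,.05]); return s.x,r(s.x).reshape(-1,2)
def crop(u,ox,oy,k): return (np.array(u)+.5)/k-.5+np.array([ox,oy])
def tag(M,n):pass
E
python3 - <<'E'
from h import *
T=cam("top");S=cam("side")
np.set_printoptions(precision=4,suppress=True)
C=[(80,70,0),(80,-70,0),(-80,-70,0),(-80,70,0)]
for nm,u,s in (("A",[(158,38),(307,65),(260,223),(124,202)],[(66,150),(123,55),(278,177),(235,275)]),("B",[(90,376),(239,435),(166,570),(31,517)],[(470,225),(533,128),(680,270),(622,375)])):
    x0=[.6,-.2,0]
    for o in ([(T,C,crop(u,330,120,3))],[(T,C,crop(u,330,120,3)),(S,C,crop(s,255,125,5))]):
        v,r=fit(brd,o,x0); print(nm,v,np.abs(r).max(),r.round(1).tolist())
Pk=[(42,40,12),(-50,40,12),(42,-40,12),(-50,-40,12)]
v,r=fit(flat,[(T,Pk,crop([(101,115),(115,268),(233,100),(248,250)],215,140,5))],[.7,.2,.1]);print("K",v,r.round(1).tolist())
Pb=[(-60,50,6),(-60,-50,6),(60,-50,6),(62,24,20),(62,-24,20),(78,37,20),(78,-37,20),(-46.5,34.5,71),(-46.5,-34.5,71),(25,11,101),(-25,11,101)]
b,r=fit(flat,[(T,Pb,crop([(90,522),(260,548),(297,347),(167,318),(250,330),(148,290),(280,310),(97,500),(225,520),(152,373),(138,467)],215,140,5))],[.6,.2,-.1]);print("Box",b,r.round(1).tolist())
R,t=flat(*v); Rb,tb=flat(*b); print("box in keeper",R.T@(tb-t),b[2]-v[2])
E
```

```text
A [ 0.6186 -0.2243 -0.141 ] 1.790486365145739 [[-1.1, 0.2], [1.3, -0.3], [1.5, 0.5], [-1.8, -0.5]]
A [ 0.6183 -0.223  -0.1449] 2.30141556710214 [[-1.5, 0.3], [0.9, -0.1], [0.9, 0.7], [-2.3, -0.5], [-0.3, 0.0], [-0.4, -0.4], [0.3, -1.0], [0.0, -0.1]]
B [ 0.3088 -0.1503 -0.3379] 1.6462807966252058 [[-1.2, 0.2], [1.1, 0.3], [1.6, 0.1], [-1.6, -0.8]]
B [ 0.3083 -0.1488 -0.3441] 2.2136682488240353 [[-1.6, 0.3], [0.7, 0.7], [0.9, 0.4], [-2.2, -0.9], [-1.1, -0.1], [-0.4, -0.5], [-0.1, -0.6], [0.4, -0.2]]
K [0.5944 0.2023 0.1477] [[-0.4, -0.0], [-0.3, -0.0], [0.3, -0.2], [0.5, 0.3]]
Box [ 0.4439  0.1839 -0.1258] [[-0.0, 0.5], [0.4, 0.6], [-0.0, -0.4], [0.2, 0.3], [0.0, 0.4], [0.5, -0.2], [-0.6, -0.4], [-0.0, 0.1], [-0.4, -0.0], [0.3, -0.4], [-0.3, -0.5]]
box in keeper [-0.1515  0.0039  0.    ] -0.27357704745144534
```

Board A is at y = -0.223 m and B at y = -0.149 m, so A, the farther of the two at top (401,165), is the right one. The only red box is at (253,223). I confirm A in one enlarged crop while planning the first move.

```bash
cat >> h.py <<'E'
def plan(st,x,y,z,yaw,n,verb=True):
    """rows for target TCP and heading of tool z (world yaw), evenly split over n rows"""
    R=Ro.from_quat(st["eef_rot"]).as_matrix(); p=st["tool_pos"]
    h=np.arctan2(R[1,2],R[0,2]); d=(yaw-h+np.pi)%(2*np.pi)-np.pi
    rows=[];P=p.copy();Rc=R
    step=(np.array([x,y,z])-p)/n
    for i in range(n):
        s=Rc.T@step*1000; rows.append([*s.round(1),round(-np.degrees(d/n),2)]); Rc=Rc@Ro.from_euler("y",-d/n).as_matrix()
    for r in rows: print(r)
def heading(st):
    R=Ro.from_quat(st["eef_rot"]).as_matrix(); return np.arctan2(R[1,2],R[0,2]),R
E
python3 - <<'E'
from h import *
np.set_printoptions(precision=4,suppress=True)
st=observe(); h,R=heading(st); print(h,R)
plan(st,.47,-.40,.26,-np.pi/2-.13,8)
im=cv2.imread("pics/top0.png"); cv2.imwrite("pics/cA.png",cv2.resize(im[115:215,355:445],None,fx=5,fy=5,interpolation=cv2.INTER_CUBIC))
E
```

```text
-1.2891525186122819 [[-0.9606 -0.0005  0.2779]
 [-0.2779  0.0013 -0.9606]
 [ 0.0001 -1.     -0.0014]]
[np.float64(-42.5), np.float64(-3.7), np.float64(-16.8), np.float64(2.95)]
[np.float64(-41.6), np.float64(-3.7), np.float64(-19.0), np.float64(2.95)]
[np.float64(-40.6), np.float64(-3.7), np.float64(-21.1), np.float64(2.95)]
[np.float64(-39.4), np.float64(-3.7), np.float64(-23.2), np.float64(2.95)]
[np.float64(-38.2), np.float64(-3.7), np.float64(-25.2), np.float64(2.95)]
[np.float64(-36.9), np.float64(-3.7), np.float64(-27.1), np.float64(2.95)]
[np.float64(-35.4), np.float64(-3.7), np.float64(-29.0), np.float64(2.95)]
[np.float64(-33.9), np.float64(-3.7), np.float64(-30.8), np.float64(2.95)]
```

View pics/cA.png

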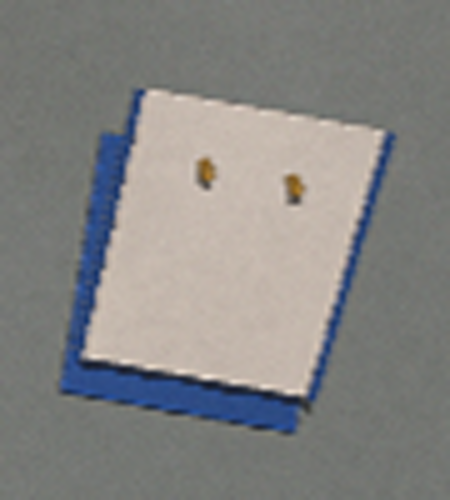

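The crop confirms it: board A is a white sloped face on a blue stand, with two brass pins at crop (205,172) and (294,188). Its up-slope side faces away from the robot. I move towards the box, keeping out of the inner radius.

Call:
arm_command(targets=[-42,-4,-17,3,1,-42,-4,-19,3,1,-41,-4,-21,3,1,-40,-4,-23,3,1,-38,-4,-25,3,1,-37,-4,-27,3,1,-36,-4,-29,3,1,-34,-4,-31,3,1])

```text
clock: 0.95
tool_pos: [0.475, -0.4026, 0.2589]
eef_rot: [0.058, 0.705, -0.704, -0.064]
force: [-0.0, -0.4, -0.5]
width: 1.002
```

Run:
```python
from h import *
st=observe(); print(st["tool_pos"],heading(st)[0],st["joints"].round(2)); 
plan(st,.47,-.10,.26,-np.pi/2-.126,8)
plan(st,.50,.18,.24,-np.pi/2-.126,16)
```

```text
[ 0.47497954 -0.40256613  0.25892617] -1.7435764719517626 [ 0.68  0.4  -0.04  1.64  0.02  1.11 -1.11]
[np.float64(7.1), np.float64(-0.0), np.float64(-37.2), np.float64(-0.34)]
[np.float64(6.9), np.float64(-0.0), np.float64(-37.2), np.float64(-0.34)]
[np.float64(6.7), np.float64(-0.0), np.float64(-37.2), np.float64(-0.34)]
[np.float64(6.5), np.float64(-0.0), np.float64(-37.3), np.float64(-0.34)]
[np.float64(6.2), np.float64(-0.0), np.float64(-37.3), np.float64(-0.34)]
[np.float64(6.0), np.float64(-0.0), np.float64(-37.3), np.float64(-0.34)]
[np.float64(5.8), np.float64(-0.0), np.float64(-37.4), np.float64(-0.34)]
[np.float64(5.6), np.float64(-0.0), np.float64(-37.4), np.float64(-0.34)]
[np.float64(4.7), np.float64(1.3), np.float64(-36.1), np.float64(-0.17)]
[np.float64(4.6), np.float64(1.3), np.float64(-36.1), np.float64(-0.17)]
[np.float64(4.5), np.float64(1.3), np.float64(-36.2), np.float64(-0.17)]
[np.float64(4.4), np.float64(1.3), np.float64(-36.2), np.float64(-0.17)]
[np.float64(4.3), np.float64(1.3), np.float64(-36.2), np.float64(-0.17)]
[np.float64(4.2), np.float64(1.3), np.float64(-36.2), np.float64(-0.17)]
[np.float64(4.1), np.float64(1.3), np.float64(-36.2), np.float64(-0.17)]
[np.float64(4.0), np.float64(1.3), np.float64(-36.2), np.float64(-0.17)]
[np.float64(3.9), np.float64(1.3), np.float64(-36.2), np.float64(-0.17)]
[np.float64(3.8), np.float64(1.3), np.float64(-36.2), np.float64(-0.17)]
[np.float64(3.7), np.float64(1.3), np.float64(-36.3), np.float64(-0.17)]
[np.float64(3.5), np.float64(1.3), np.float64(-36.3), np.float64(-0.17)]
[np.float64(3.4), np.float64(1.3), np.float64(-36.3), np.float64(-0.17)]
[np.float64(3.3), np.float64(1.3), np.float64(-36.3), np.float64(-0.17)]
[np.float64(3.2), np.float64(1.3), np.float64(-36.3), np.float64(-0.17)]
[np.float64(3.1), np.float64(1.3), np.float64(-36.3), np.float64(-0.17)]
```

Run:
```python
from h import *
st=observe(); plan(st,.62,-.22,.27,-np.pi/2-.145,8)
```

```text
[np.float64(-13.9), np.float64(-1.5), np.float64(-25.6), np.float64(-0.2)]
[np.float64(-14.0), np.float64(-1.5), np.float64(-25.6), np.float64(-0.2)]
[np.float64(-14.1), np.float64(-1.5), np.float64(-25.5), np.float64(-0.2)]
[np.float64(-14.2), np.float64(-1.5), np.float64(-25.5), np.float64(-0.2)]
[np.float64(-14.3), np.float64(-1.5), np.float64(-25.4), np.float64(-0.2)]
[np.float64(-14.4), np.float64(-1.5), np.float64(-25.4), np.float64(-0.2)]
[np.float64(-14.5), np.float64(-1.5), np.float64(-25.3), np.float64(-0.2)]
[np.float64(-14.5), np.float64(-1.5), np.float64(-25.3), np.float64(-0.2)]
```

Call:
arm_command(targets=[-14,-2,-26,0,1,-14,-2,-26,0,1,-14,-2,-26,0,1,-14,-2,-26,-0.5,1,-14,-2,-26,-0.5,1,-14,-1,-25,-0.5,1,-14,-1,-25,0,1,-10,0,-15,0,1])

```text
clock: 1.75
tool_pos: [0.6216, -0.2134, 0.2687]
eef_rot: [0.045, 0.707, -0.703, -0.052]
force: [-0.5, 0.5, 0.3]
width: 1.003
```

Run:
```python
from h import *
import pickle
st=observe(); im=capture("wrist"); cv2.imwrite("pics/w1.png",im[:,:,::-1]); pickle.dump(st,open("st1.pkl","wb"))
print(st["tool_pos"],heading(st)[0])
p=cam("wrist",st)
R,t=brd(.6183,-.223,-.1449)
P=np.array([(80,70,0),(80,-70,0),(-80,-70,0),(-80,70,0),(45,24,0),(45,24,22),(45,-24,0),(45,-24,22)])/1000
print(proj(p,P@R.T+t).round(0).tolist())
```

```text
[ 0.62164794 -0.21335289  0.26873998] -1.7084880112078351
[[249.0, 117.0], [411.0, 118.0], [381.0, 219.0], [271.0, 218.0], [304.0, 147.0], [303.0, 164.0], [354.0, 147.0], [355.0, 165.0]]
```

View pics/w1.png

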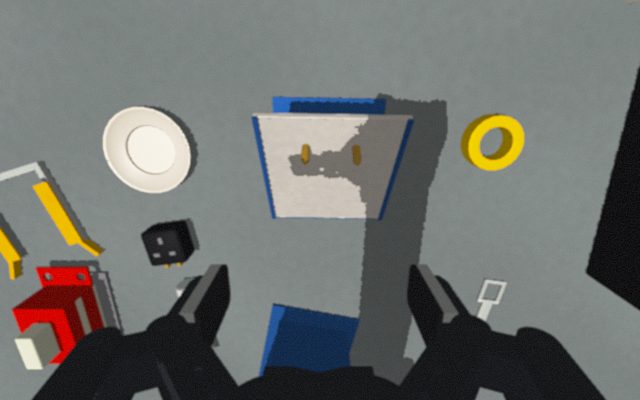

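The wrist view shows board A between (252,115) and (412,218), with its pins at (306,153) and (357,155). The predictions agree to a few pixels, so I refine from there.

Run:
```python
import cv2
im=cv2.imread("pics/w1.png")
cv2.imwrite("pics/w1c.png",cv2.resize(im[90:240,240:425],None,fx=4,fy=4,interpolation=cv2.INTER_CUBIC))
```

```text
(no output)
```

View pics/w1c.png

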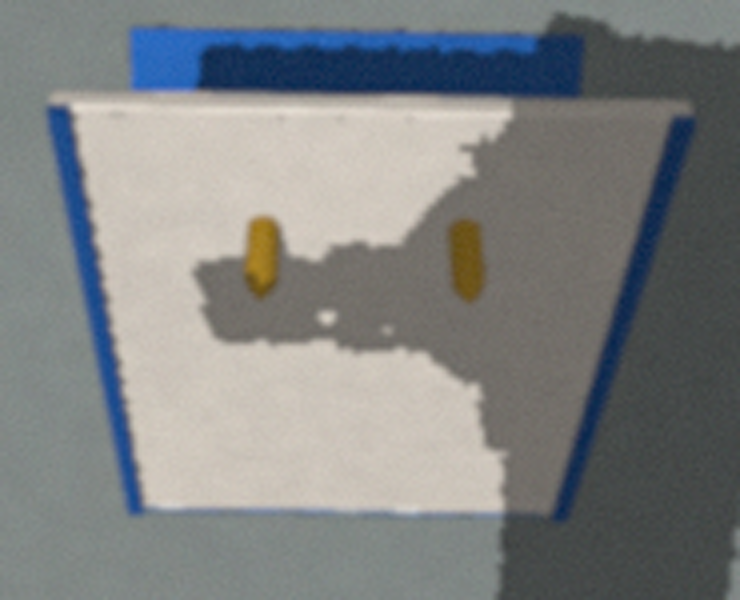

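Run:
```python
from h import *
import pickle
np.set_printoptions(precision=4,suppress=True)
st=pickle.load(open("st1.pkl","rb")); p=cam("wrist",st)
C=[(80,70,0),(80,-70,0),(-80,-70,0),(-80,70,0)]
Q=[(45,24,0),(45,24,22),(45,-24,0),(45,-24,22)]
c=crop([(50,108),(693,117),(565,519),(130,513)],240,90,4)
q=crop([(263,227),(261,294),(466,231),(470,298)],240,90,4)
v,r=fit(brd,[(p,C,c),(p,Q,q)],[.62,-.22,-.14]); print(v,r.round(1).tolist())
v,r=fit(brd,[(p,Q,q)],[.62,-.22,-.14]); print(v,r.round(1).tolist())
# outer corners in top view refit
T=cam("top")
v,r=fit(brd,[(T,Q,np.vstack([crop([(206,160),(206,187),(292,176),(292,203)],355,115,5)]))],[.62,-.22,-.14]);print(v,r.round(1).tolist())
st=observe(); plan(st,.50,.182,.25,-np.pi/2-.126,8)
```

```text
[ 0.6183 -0.2245 -0.154 ] [[-0.9, -0.4], [0.8, -0.0], [0.6, -0.5], [-0.2, -0.8], [0.2, 0.3], [-0.2, 0.6], [-0.2, 0.1], [0.2, 0.5]]
[ 0.6186 -0.2245 -0.1572] [[0.2, -0.2], [-0.2, 0.2], [-0.2, -0.2], [0.2, 0.2]]
[ 0.6178 -0.2222 -0.1976] [[-0.4, 1.1], [0.1, -1.7], [-0.2, 1.7], [0.6, -1.0]]
[np.float64(21.8), np.float64(2.8), np.float64(-46.5), np.float64(-0.06)]
[np.float64(21.8), np.float64(2.8), np.float64(-46.6), np.float64(-0.06)]
[np.float64(21.7), np.float64(2.8), np.float64(-46.6), np.float64(-0.06)]
[np.float64(21.7), np.float64(2.8), np.float64(-46.6), np.float64(-0.06)]
[np.float64(21.6), np.float64(2.8), np.float64(-46.6), np.float64(-0.06)]
[np.float64(21.6), np.float64(2.8), np.float64(-46.7), np.float64(-0.06)]
[np.float64(21.5), np.float64(2.8), np.float64(-46.7), np.float64(-0.06)]
[np.float64(21.5), np.float64(2.8), np.float64(-46.7), np.float64(-0.06)]
```

Call:
arm_command(targets=[21,2,-45,0,1,21,2,-45,0,1,21,2,-45,0,1,21,2,-45,0,1,21,2,-45,0,1,21,2,-45,0,1,21,2,-45,0,1,20,2,-40,0,1])

```text
clock: 2.6
tool_pos: [0.5062, 0.1561, 0.252]
eef_rot: [-0.052, -0.705, 0.705, 0.059]
force: [-0.1, 0.5, 1.2]
width: 0.999
```

Run:
```python
from h import *
import pickle
st=observe(); im=capture("wrist"); cv2.imwrite("pics/w2.png",im[:,:,::-1]); pickle.dump(st,open("st2.pkl","wb"))
print(st["tool_pos"],heading(st)[0])
```

```text
[0.50618442 0.15614818 0.25196414] -1.7272384380091383
```

View pics/w2.png

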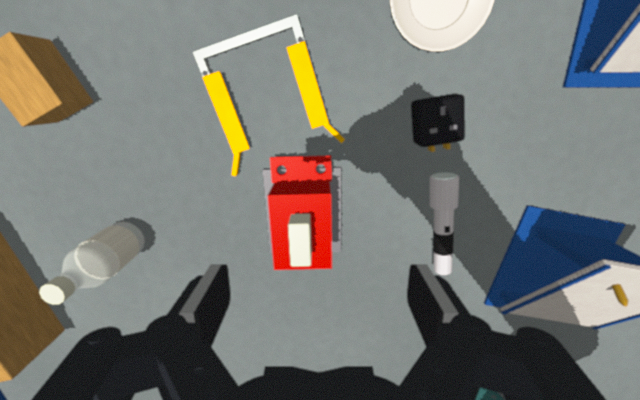

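The view shows the box between (262,155) and (342,270), its holes at (281,169) and (321,169), and the keeper lips from (205,72) to (325,130). I enlarge it and fit both.

Run:
```python
import cv2
im=cv2.imread("pics/w2.png")
cv2.imwrite("pics/w2a.png",cv2.resize(im[5:185,185:350],None,fx=3.3333,fy=3.3333,interpolation=cv2.INTER_CUBIC))
cv2.imwrite("pics/w2b.png",cv2.resize(im[145:285,255:350],None,fx=4,fy=4,interpolation=cv2.INTER_CUBIC))
```

```text
(no output)
```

View pics/w2a.png

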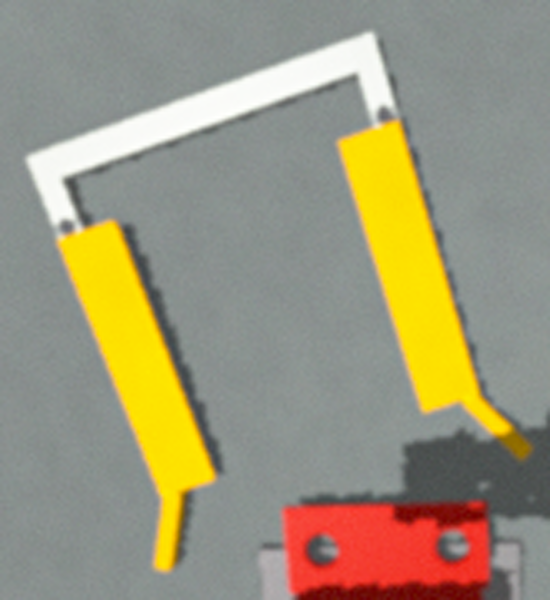

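View pics/w2b.png

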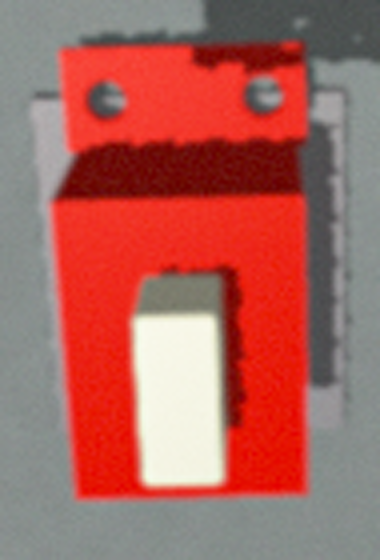

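Run:
```python
from h import *
import pickle
np.set_printoptions(precision=4,suppress=True)
st=pickle.load(open("st2.pkl","rb")); p=cam("wrist",st)
Pk=[(42,40,12),(-50,40,12),(42,-40,12),(-50,-40,12),(60,53,9),(60,-53,9)]
k,r=fit(flat,[(p,Pk,crop([(120,218),(216,480),(338,142),(423,412),(65,180),(358,73)],185,5,3.3333))],[.594,.202,.147]);print("K",k,r.round(1).tolist())
Pb=[(46.5,34.5,71),(46.5,-34.5,71),(-46.5,34.5,71),(-46.5,-34.5,71),(25,11,101),(25,-11,101),(-25,11,101),(-25,-11,101),(78,37,20),(78,-37,20),(62,24,20),(62,-24,20)]
b,r=fit(flat,[(p,Pb,crop([(53,203),(306,197),(77,497),(307,493),(133,316),(220,315),(142,487),(224,486),(62,47),(305,42),(106,99),(266,95)],255,145,4))],[.444,.184,-.126]);print("B",b,r.round(1).tolist())
R,t=flat(*k); Rb,tb=flat(*b); print(R.T@(tb-t),b[2]-k[2])
st=observe(); plan(st,b[0],b[1],.13,-np.pi/2+b[2],8)
```

```text
K [0.5935 0.2021 0.1462] [[-1.3, 0.7], [0.1, 0.3], [0.5, -0.1], [0.6, 0.6], [-1.2, -0.6], [0.6, -0.5]]
B [ 0.4442  0.1845 -0.1366] [[-0.4, -0.8], [0.2, -0.6], [-0.5, 0.7], [0.5, 0.6], [-0.2, -0.2], [-0.2, -0.4], [0.1, 0.2], [0.2, 0.1], [-0.3, 0.2], [0.6, 0.1], [0.4, 0.0], [-0.2, 0.2]]
[-0.1503  0.0043  0.    ] -0.28281102538099623
[np.float64(7.4), np.float64(15.3), np.float64(-1.3), np.float64(-0.07)]
[np.float64(7.4), np.float64(15.3), np.float64(-1.3), np.float64(-0.07)]
[np.float64(7.4), np.float64(15.3), np.float64(-1.3), np.float64(-0.07)]
[np.float64(7.4), np.float64(15.3), np.float64(-1.3), np.float64(-0.07)]
[np.float64(7.4), np.float64(15.3), np.float64(-1.4), np.float64(-0.07)]
[np.float64(7.4), np.float64(15.3), np.float64(-1.4), np.float64(-0.07)]
[np.float64(7.4), np.float64(15.3), np.float64(-1.4), np.float64(-0.07)]
[np.float64(7.4), np.float64(15.3), np.float64(-1.4), np.float64(-0.07)]
```

Call:
arm_command(targets=[7,17,-1,0,1,7,17,-1,0,1,7,17,-1,0,1,7,17,-1,0,1,7,17,-2,0,1,7,17,-2,0,1,8,17,-2,0,1,8,17,-1,0,1])

```text
clock: 3.45
tool_pos: [0.4475, 0.1809, 0.1138]
eef_rot: [0.05, 0.706, -0.704, -0.054]
force: [-0.1, -0.8, -0.6]
width: 0.998
```

Run:
```python
from h import *
st=observe(); print(st["tool_pos"],heading(st)[0]);plan(st,.4442,.1845,.0755,-np.pi/2-.1366,4)
```

```text
[0.44749269 0.18094343 0.1137921 ] -1.7189378529689792
[np.float64(0.9), np.float64(9.6), np.float64(-0.7), np.float64(-0.17)]
[np.float64(0.9), np.float64(9.6), np.float64(-0.7), np.float64(-0.17)]
[np.float64(0.9), np.float64(9.6), np.float64(-0.7), np.float64(-0.17)]
[np.float64(0.9), np.float64(9.6), np.float64(-0.7), np.float64(-0.17)]
```

Call:
arm_command(targets=[1,10,-1,0,1,1,10,-1,0,1,1,9,-1,0,1,1,7,0,0,1,0,2,0,0,1,0,0,0,0,0,0,0,0,0,0,0,0,0,0,0], newtons=60)

```text
clock: 4.25
tool_pos: [0.4452, 0.182, 0.0726]
eef_rot: [0.052, 0.705, -0.705, -0.055]
force: [-0.3, -0.0, -0.1]
width: 0.514
```

Run:
```python
from h import *
st=observe(); print(st["tool_pos"],heading(st)[0],st["force"],st["width"])
cv2.imwrite("pics/w3.png",capture("wrist")[:,:,::-1])
```

```text
[0.44517527 0.1820137  0.07262521] -1.722108616253517 [-0.27502718 -0.04918961 -0.0546337 ] 0.5139196312347621
```

View pics/w3.png

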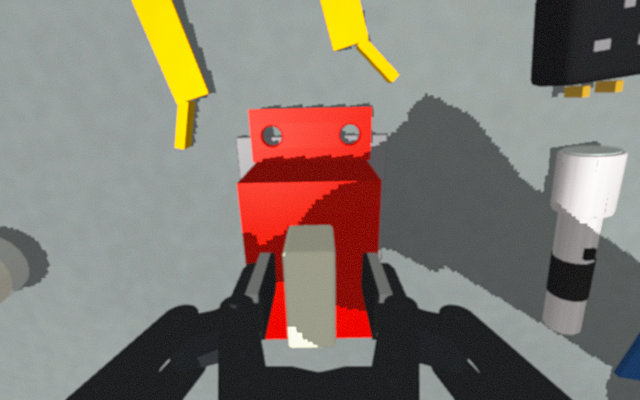

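The jaws straddle the block at (310,285) and are still closing. I raise 3 mm and finish closing.

Call:
arm_command(targets=[0,-3,-1,0,0.5,0,0,0,0,0,0,0,0,0,0,0,0,0,0,0,0,0,0,0,0,0,0,0,0,0,0,0,0,0,0,0,0,0,0,0], newtons=60)

```text
clock: 5.1
tool_pos: [0.4458, 0.1837, 0.0765]
eef_rot: [0.052, 0.706, -0.704, -0.055]
force: [-0.0, 0.7, -0.0]
width: 0.245
```

Run:
```python
from h import *
st=observe(); print(st["tool_pos"],heading(st)[0],st["force"],st["width"])
k=(.5935,.2021,.1462); R,t=flat(*k)
# waypoint 1: in line, 90mm short; final: home+2
w=t+R@np.array([-.09,0,0]); print(w); plan(st,w[0],w[1],st["tool_pos"][2],-np.pi/2+k[2],8)
```

```text
[0.44575802 0.18372838 0.07651978] -1.721428426840411 [-2.13529727e-04  6.88986405e-01 -4.42235902e-02] 0.2452257249141924
[0.50446014 0.18898882 0.        ]
[np.float64(-7.2), np.float64(-0.0), np.float64(-1.8), np.float64(-2.13)]
[np.float64(-7.2), np.float64(-0.0), np.float64(-1.5), np.float64(-2.13)]
[np.float64(-7.3), np.float64(-0.0), np.float64(-1.2), np.float64(-2.13)]
[np.float64(-7.3), np.float64(-0.0), np.float64(-0.9), np.float64(-2.13)]
[np.float64(-7.3), np.float64(-0.0), np.float64(-0.7), np.float64(-2.13)]
[np.float64(-7.4), np.float64(-0.0), np.float64(-0.4), np.float64(-2.13)]
[np.float64(-7.4), np.float64(-0.0), np.float64(-0.1), np.float64(-2.13)]
[np.float64(-7.4), np.float64(-0.0), np.float64(0.1), np.float64(-2.13)]
```

Run:
```python
from h import *
st=observe()
k=(.5935,.2021,.1462); R,t=flat(*k)
w=t+R@np.array([-.146,0,0]); print(w); plan(st,w[0],w[1],st["tool_pos"][2],-np.pi/2+k[2],7)
```

```text
[0.44905756 0.18083076 0.        ]
[np.float64(-0.5), np.float64(-0.0), np.float64(0.3), np.float64(-2.43)]
[np.float64(-0.5), np.float64(-0.0), np.float64(0.4), np.float64(-2.43)]
[np.float64(-0.5), np.float64(-0.0), np.float64(0.4), np.float64(-2.43)]
[np.float64(-0.5), np.float64(-0.0), np.float64(0.4), np.float64(-2.43)]
[np.float64(-0.5), np.float64(-0.0), np.float64(0.4), np.float64(-2.43)]
[np.float64(-0.4), np.float64(-0.0), np.float64(0.4), np.float64(-2.43)]
[np.float64(-0.4), np.float64(-0.0), np.float64(0.5), np.float64(-2.43)]
```

Call:
arm_command(targets=[-0.5,0,0.4,-2.5,0,-0.5,0,0.4,-2.5,0,-0.5,0,0.4,-2.5,0,-0.5,0,0.4,-2.5,0,-0.5,0,0.4,-2.5,0,-0.5,0,0.4,-2.5,0,-0.5,0,0.4,-2.5,0,0,0,0,0,0])

```text
clock: 5.9
tool_pos: [0.4454, 0.1741, 0.0765]
eef_rot: [0.062, -0.702, 0.708, -0.052]
force: [0.0, 1.2, -2.2]
width: 0.25
```

Run:
```python
from h import *
import pickle
st=observe(); print(st["tool_pos"],heading(st)[0]+np.pi/2,st["force"],st["wrist_torque"],st["width"])
pickle.dump(st,open("st4.pkl","wb"))
cv2.imwrite("pics/w4.png",capture("wrist")[:,:,::-1])
k=(.5935,.2021,.1462); R,t=flat(*k); print(R.T@(st["tool_pos"]-t))
w=t+R@np.array([-.146,0,0]); plan(st,w[0],w[1],st["tool_pos"][2],-np.pi/2+k[2],1)
```

```text
[0.44539809 0.17414128 0.07648944] 0.1601326141733217 [ 0.02801823  1.19390665 -2.18572199] [ 0.30741537 -0.16913402  0.08324731] 0.2495073720012442
[-0.15059494 -0.006085    0.07648944]
[np.float64(-4.7), np.float64(-0.1), np.float64(-6.0), np.float64(0.8)]
```

View pics/w4.png

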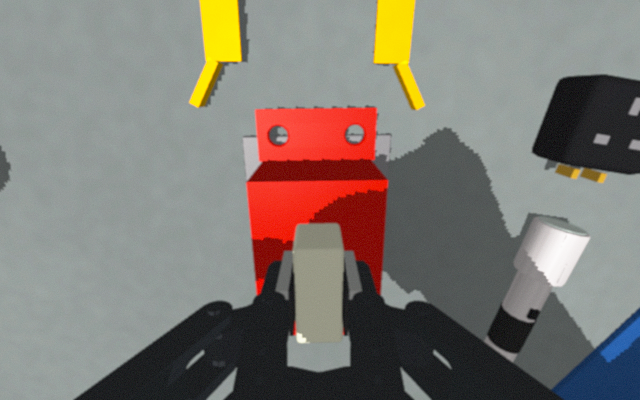

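The box is aligned, but its centre at column 317 sits about 6 mm to the right of the keeper's, at about 308. I correct sideways, then advance.

Call:
arm_command(targets=[0,0,-3,0.4,0,0,0,-2,0.4,0,-2,0,-1,0,0,-4,0,0,0,0,-5,0,0,0,0,-5,0,0,0,0,-5,0,0,0,0,0,0,0,0,0])

```text
clock: 6.75
tool_pos: [0.4511, 0.1794, 0.0785]
eef_rot: [0.065, -0.697, 0.714, -0.035]
force: [-0.1, -0.4, -1.2]
width: 0.249
```

```bash
cat > chk.py <<'E'
from h import *
st=observe(); print(st["tool_pos"],st["force"].round(1),st["wrist_torque"].round(2),st["width"])
k=(.5935,.2021,.1462); R,t=flat(*k); print("in keeper mm",(R.T@(st["tool_pos"]-t)*1000).round(1),"yaw err deg",np.degrees(heading(st)[0]+np.pi/2-k[2]).round(2))
E
python3 chk.py
```

```text
[0.45114244 0.17943282 0.07850899] [-0.1 -0.4 -1.2] [-0.11 -0.35 -0.03] 0.24862448840817494
in keeper mm [-144.1   -1.7   78.5] yaw err deg -0.25
```

```bash
cat >> chk.py <<'E'
M=heading(st)[1]; print("approach in tool-heading: tilt deg, along keeper x,y:",np.degrees(R.T@M[:,1])[:2].round(2))
E
python3 chk.py
```

```text
[0.45114244 0.17943282 0.07850899] [-0.1 -0.4 -1.2] [-0.11 -0.35 -0.03] 0.24862448840817494
in keeper mm [-144.1   -1.7   78.5] yaw err deg -0.25
approach in tool-heading: tilt deg, along keeper x,y: [-2.56 -1.2 ]
```

Run:
```python
from h import *
st=observe(); k=(.5935,.2021,.1462); R,t=flat(*k)
w=t+R@np.array([-.07,0.000,0]); plan(st,w[0],w[1],.0775,-np.pi/2+k[2],3)
```

```text
[np.float64(-24.7), np.float64(-0.8), np.float64(-0.7), np.float64(-0.08)]
[np.float64(-24.7), np.float64(-0.8), np.float64(-0.6), np.float64(-0.08)]
[np.float64(-24.7), np.float64(-0.8), np.float64(-0.6), np.float64(-0.08)]
```

Run:
```python
from h import *
a=capture("side"); w=capture("wrist")
a=cv2.resize(a[200:290,240:400],None,fx=4,fy=4,interpolation=cv2.INTER_CUBIC)
cv2.imwrite("pics/s5.png",a[:,:,::-1]);cv2.imwrite("pics/w5.png",w[:,:,::-1])
```

```text
(no output)
```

View pics/s5.png

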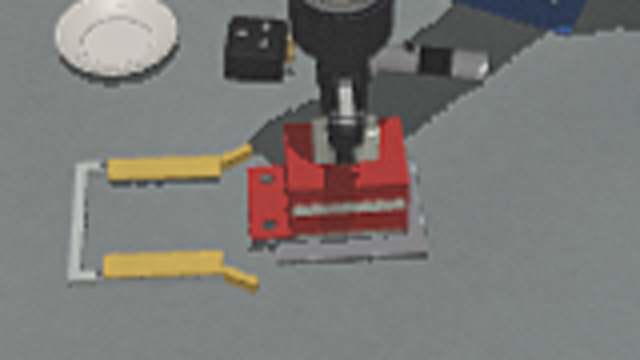

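View pics/w5.png

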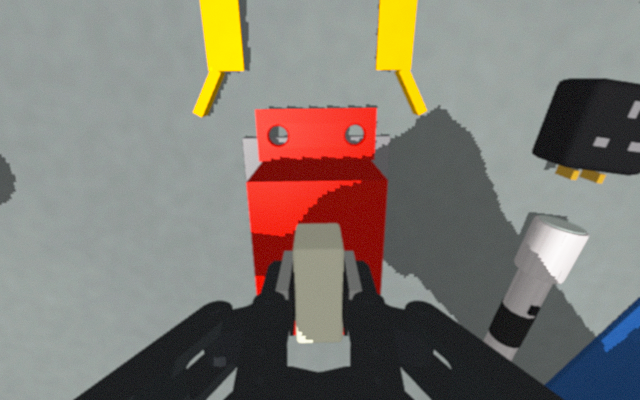

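The box moved rigidly with the tool, so the drag has pitched both by about 2.5°. I'll let go so the box sits flat. Then I'll push it from behind with the two fingertips spread against the lid's rear wall, which gives lower contact and holds the yaw.

Call:
arm_command(targets=[0,0,0,0,0.6,0,0,0,0,1,0,0,0,0,1,0,-10,0,0,1,10,-10,0,0,1,20,0,0,0,1,25,0,0,0,1,25,0,0,0,1])

```text
clock: 7.65
tool_pos: [0.3736, 0.1709, 0.1051]
eef_rot: [0.062, -0.698, 0.712, -0.036]
force: [-0.8, -0.7, 0.2]
width: 0.999
```

```bash
python3 chk.py
python3 - <<'E'
from h import *
import pickle
st=observe(); pickle.dump(st,open("st6.pkl","wb"))
cv2.imwrite("pics/w6.png",capture("wrist")[:,:,::-1])
E
```

```text
[0.3736036  0.17088097 0.10507683] [-0.8 -0.7  0.2] [ 0.04 -0.03  0.01] 0.9991692541827889
in keeper mm [-222.1    1.1  105.1] yaw err deg -0.37
approach in tool-heading: tilt deg, along keeper x,y: [-2.15 -0.96]
```

View pics/w6.png

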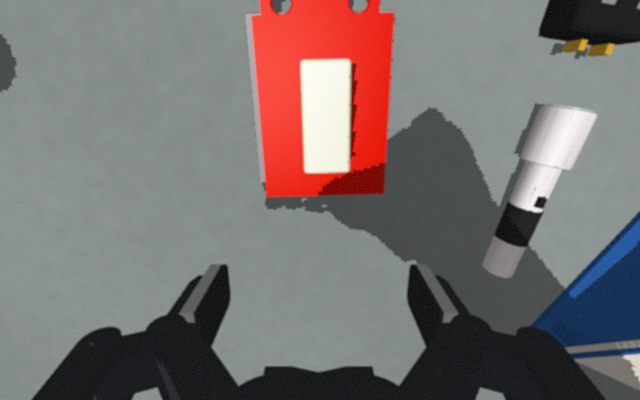

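Run:
```python
from h import *
import pickle
st=pickle.load(open("st6.pkl","rb")); p=cam("wrist",st)
Pb=[(46.5,34.5,71),(46.5,-34.5,71),(-46.5,34.5,71),(-46.5,-34.5,71),(25,11,101),(25,-11,101),(-25,11,101),(-25,-11,101)]
b,r=fit(flat,[(p,Pb,[(252,13),(394,13),(267,197),(383,193),(301,60),(350,59),(306,173),(351,172)])],[.45,.18,.14]);print("B",b,r.round(1).tolist())
k=(.5935,.2021,.1462);R,t=flat(*k); Rb,tb=flat(*b); print((R.T@(tb-t)*1000).round(1),b[2]-k[2])
st=observe(); w=t+R@np.array([-.216,0.000,0]);plan(st,w[0],w[1],.037,-np.pi/2+k[2],4)
```

```text
B [0.44609965 0.17605146 0.15628337] [[-0.4, 1.3], [1.5, -1.1], [-0.4, 0.0], [1.3, 1.4], [-0.9, -1.7], [3.2, -1.7], [-1.8, 1.8], [-0.2, 1.8]]
[-149.6   -4.3    0. ] 0.010083371741561264
[np.float64(-3.5), np.float64(16.8), np.float64(-0.2), np.float64(-0.06)]
[np.float64(-3.5), np.float64(16.8), np.float64(-0.2), np.float64(-0.06)]
[np.float64(-3.5), np.float64(16.8), np.float64(-0.2), np.float64(-0.06)]
[np.float64(-3.5), np.float64(16.8), np.float64(-0.2), np.float64(-0.06)]
```

Call:
arm_command(targets=[-2,17,0,0,0.6,-2,17,1,0,0.6,-2,17,1,0,0.6,-2,17,1,0,0.6,0,0,0,0,0.6,0,0,0,0,0.6,-8,0,0,0,0.6,-8,0,0,0,0.6])

```text
clock: 8.5
tool_pos: [0.3901, 0.1693, 0.0418]
eef_rot: [0.062, -0.698, 0.713, -0.04]
force: [-1.4, -0.1, 0.1]
width: 0.598
```

```bash
python3 chk.py
```

```text
[0.39013476 0.16927643 0.04178783] [-1.4 -0.1  0.1] [0.05 0.27 0.05] 0.5981729964935775
in keeper mm [-206.    -2.8   41.8] yaw err deg -0.08
approach in tool-heading: tilt deg, along keeper x,y: [-1.86 -1.07]
```

Call:
arm_command(targets=[-12,0,0,0,0.6,-12,0,0,0,0.6,-12,0,0,0,0.6,-12,0,0,0,0.6,-12,0,0,0,0.6,-12,0,0,0,0.6,-12,0,0,0,0.6,-12,0,0,0,0.6])

```text
clock: 9.3
tool_pos: [0.4285, 0.1736, 0.0325]
eef_rot: [0.104, -0.682, 0.724, 0.006]
force: [-36.6, -5.0, 44.4]
width: 0.597
```

```bash
python3 chk.py
python3 - <<'E'
from h import *
import pickle
st=observe(); pickle.dump(st,open("st7.pkl","wb"))
w=capture("wrist");a=capture("side")
a=cv2.resize(a[200:290,240:400],None,fx=4,fy=4,interpolation=cv2.INTER_CUBIC)
cv2.imwrite("pics/s7.png",a[:,:,::-1]);cv2.imwrite("pics/w7.png",w[:,:,::-1])
E
```

```text
[0.42848395 0.17363749 0.03251631] [-36.6  -5.   44.4] [-1.21  7.45 -1.4 ] 0.5972626966282913
in keeper mm [-167.4   -4.1   32.5] yaw err deg -0.18
approach in tool-heading: tilt deg, along keeper x,y: [-9.17 -2.72]
```

View pics/s7.png

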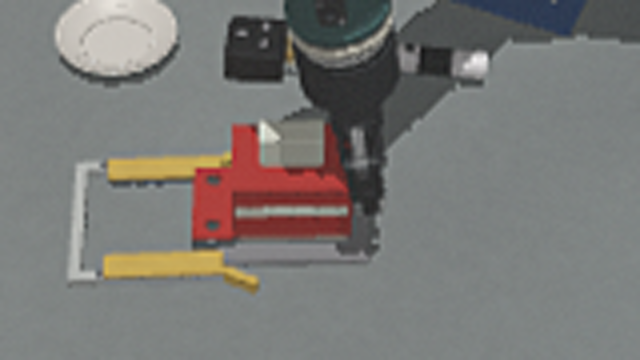

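View pics/w7.png

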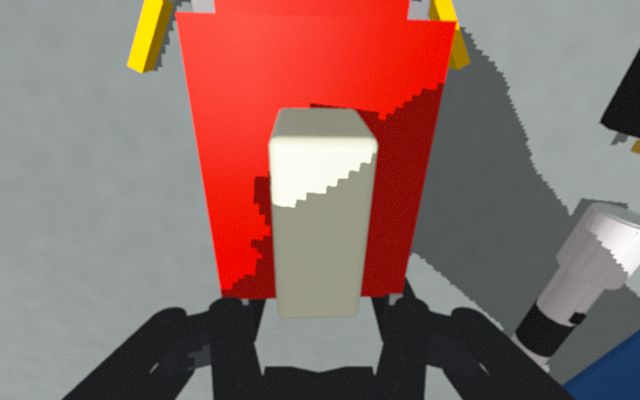

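The force has risen to 37 N back and 44 N up, and the tool has tilted 9°. The gripper's body is probably bearing on the block, so I back off now.

Call:
arm_command(targets=[6,-8,0,0,0.6,10,-10,0,0,0.6,10,-15,0,0,0.6,0,-15,0,0,0.6,0,-15,0,0,0.6,0,-15,0,0,0.6,0,-10,0,0,0.6,0,0,0,0,0.6])

```text
clock: 10.2
tool_pos: [0.424, 0.1782, 0.1304]
eef_rot: [0.099, -0.684, 0.723, 0.003]
force: [0.1, 0.2, -0.4]
width: 0.597
```

```bash
python3 chk.py
python3 - <<'E'
from h import *
import pickle
st=observe(); pickle.dump(st,open("st8.pkl","wb"))
w=capture("wrist");a=capture("side")
a=cv2.resize(a[200:290,240:400],None,fx=4,fy=4,interpolation=cv2.INTER_CUBIC)
cv2.imwrite("pics/s8.png",a[:,:,::-1]);cv2.imwrite("pics/w8.png",w[:,:,::-1])
E
```

```text
[0.42403092 0.17815853 0.13043465] [ 0.1  0.2 -0.4] [ 0.06 -0.18 -0.04] 0.5974051212803351
in keeper mm [-171.1    1.   130.4] yaw err deg -0.39
approach in tool-heading: tilt deg, along keeper x,y: [-8.49 -2.45]
```

View pics/s8.png

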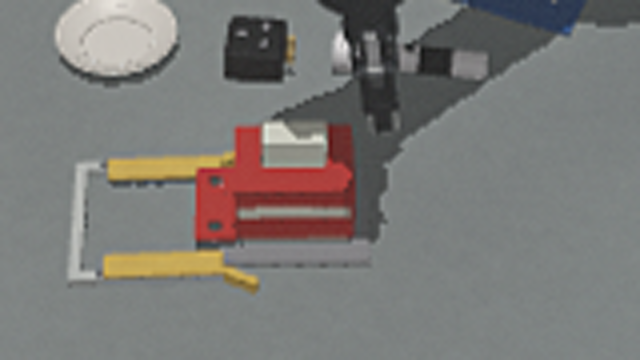

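View pics/w8.png

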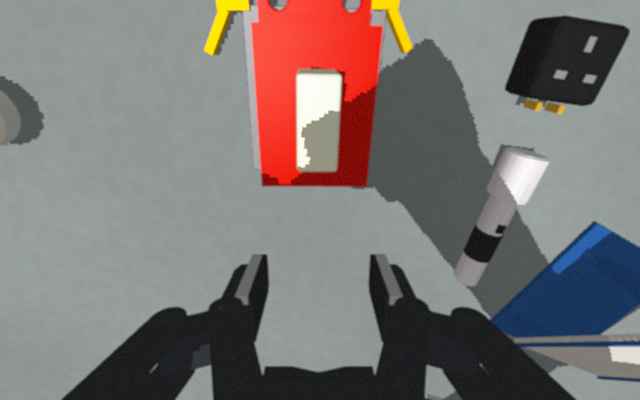

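Run:
```python
import cv2
im=cv2.imread("pics/w8.png")
cv2.imwrite("pics/w8c.png",cv2.resize(im[0:195,195:420],None,fx=3,fy=3,interpolation=cv2.INTER_CUBIC))
```

```text
(no output)
```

View pics/w8c.png

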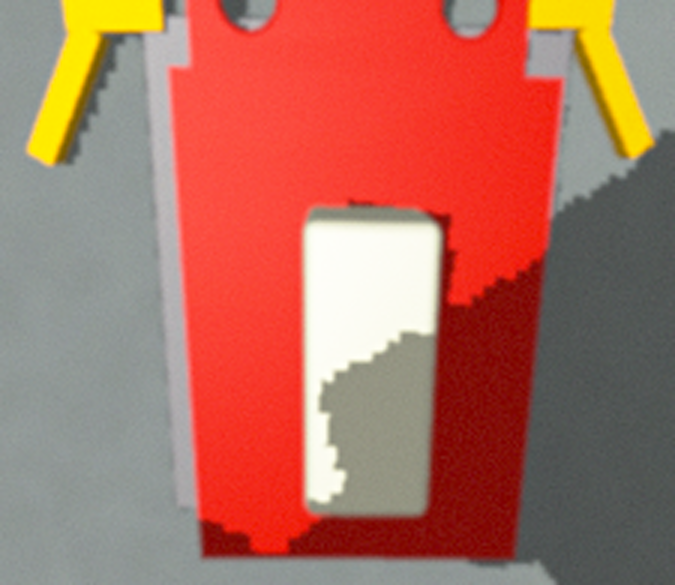

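Run:
```python
from h import *
import pickle
st=pickle.load(open("st8.pkl","rb")); p=cam("wrist",st)
Pb=[(46.5,34.5,71),(46.5,-34.5,71),(-46.5,34.5,71),(-46.5,-34.5,71),(25,11,101),(25,-11,101),(-25,11,101),(-25,-11,101)]
b,r=fit(flat,[(p,Pb,crop([(168,67),(562,78),(203,556),(515,556),(305,220),(440,222),(306,515),(427,516)],195,0,3))],[.48,.18,.14]);print("B",b,r.round(1).tolist())
k=(.5935,.2021,.1462);R,t=flat(*k); Rb,tb=flat(*b); B=R.T@(tb-t)*1000; print(B.round(1),b[2]-k[2])
st=observe(); w=t+R@np.array([B[0]/1000-.0465-.026,-.002,0]);plan(st,w[0],w[1],.052,-np.pi/2+k[2],5)
```

```text
B [0.48820204 0.18512077 0.11849608] [[-0.6, -0.7], [0.8, -1.1], [-0.8, 1.3], [0.4, 1.3], [-1.1, -0.5], [1.1, -0.3], [-0.1, 1.6], [0.3, 1.3]]
[-106.6   -1.5    0. ] -0.027703915708985866
[np.float64(-1.0), np.float64(15.4), np.float64(-0.2), np.float64(-0.07)]
[np.float64(-1.0), np.float64(15.4), np.float64(-0.2), np.float64(-0.07)]
[np.float64(-1.0), np.float64(15.4), np.float64(-0.2), np.float64(-0.07)]
[np.float64(-1.0), np.float64(15.4), np.float64(-0.2), np.float64(-0.07)]
[np.float64(-1.0), np.float64(15.4), np.float64(-0.2), np.float64(-0.07)]
```

The box sits flat 107 mm short of home, 1.5 mm aside, entering the lips. I push again with the tips higher, near z = 52 mm, so the gripper's body clears the block.

Call:
arm_command(targets=[0,16,0,0,0.6,0,16,0,0,0.6,0,16,0,0,0.6,0,16,0,0,0.6,0,15,0,0,0.6,0,0,0,0,0.6,-8,-1,0,0,0.6,0,0,0,0,0.6])

```text
clock: 11.1
tool_pos: [0.4176, 0.172, 0.0442]
eef_rot: [0.102, -0.683, 0.723, 0.006]
force: [0.2, 0.7, -0.2]
width: 0.603
```

```bash
python3 chk.py
```

```text
[0.417633   0.17204563 0.04424207] [ 0.2  0.7 -0.2] [ 0.1  -0.16 -0.06] 0.6029363650592988
in keeper mm [-178.4   -4.1   44.2] yaw err deg -0.36
approach in tool-heading: tilt deg, along keeper x,y: [-8.99 -2.55]
```

Call:
arm_command(targets=[0,-9,-2,0,0.6,-15,-3,-1,0,0.6,-20,-3,0,0,0.6,-20,-3,0,0,0.6,0,0,0,0,0.6,0,0,0,0,0.6,0,0,0,0,0.6,0,0,0,0,0.6])

```text
clock: 11.9
tool_pos: [0.4624, 0.1842, 0.0588]
eef_rot: [0.11, -0.681, 0.724, 0.014]
force: [0.9, 0.9, 0.6]
width: 0.602
```

```bash
python3 chk.py
```

```text
[0.46240057 0.18424611 0.0587927 ] [0.9 0.9 0.6] [ 0.1  -0.11 -0.02] 0.6015640108376371
in keeper mm [-132.3    1.4   58.8] yaw err deg -0.26
approach in tool-heading: tilt deg, along keeper x,y: [-10.22  -2.72]
```

Call:
arm_command(targets=[-10,1,0,0,0.6,-20,-2,1,0,0.6,-20,-2,0,0,0.6,-15,-2,0,0,0.6,0,0,0,0,0.6,0,0,0,0,0.6,0,0,0,0,0.6,0,0,0,0,0.6])

```text
clock: 12.7
tool_pos: [0.512, 0.1909, 0.0542]
eef_rot: [0.123, -0.676, 0.726, 0.024]
force: [0.3, -0.3, 0.4]
width: 0.599
```

```bash
python3 chk.py
python3 - <<'E'
from h import *
import pickle
st=observe(); pickle.dump(st,open("st9.pkl","wb"))
w=capture("wrist");a=capture("side")
a=cv2.resize(a[200:290,240:400],None,fx=4,fy=4,interpolation=cv2.INTER_CUBIC)
cv2.imwrite("pics/s9.png",a[:,:,::-1]);cv2.imwrite("pics/w9.png",w[:,:,::-1])
E
```

```text
[0.51199629 0.19085683 0.05423565] [ 0.3 -0.3  0.4] [ 0.08 -0.14 -0.03] 0.598566553109353
in keeper mm [-82.3   0.8  54.2] yaw err deg 0.09
approach in tool-heading: tilt deg, along keeper x,y: [-12.08  -3.16]
```

View pics/s9.png

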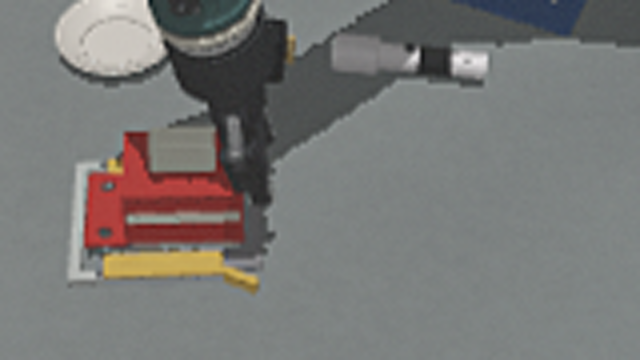

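View pics/w9.png

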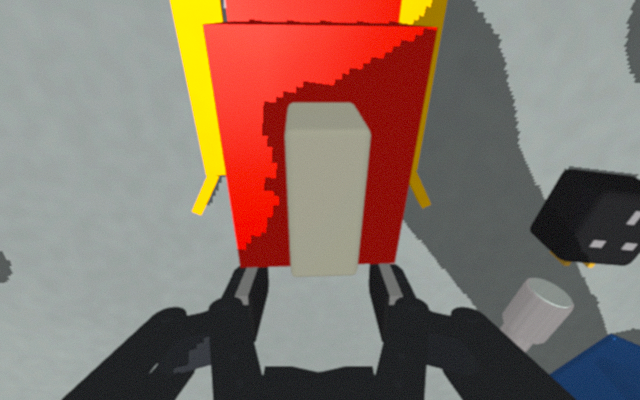

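Run:
```python
from h import *
import pickle
st=pickle.load(open("st9.pkl","rb")); p=cam("wrist",st)
Pb=[(46.5,34.5,71),(46.5,-34.5,71),(-46.5,34.5,71),(-46.5,-34.5,71),(25,11,101),(25,-11,101),(-25,11,101),(-25,-11,101)]
b,r=fit(flat,[(p,Pb,[(204,24),(439,28),(240,266),(396,263),(286,130),(370,133),(292,275),(357,274)])],[.58,.2,.14]);print("B",b,r.round(1).tolist())
k=(.5935,.2021,.1462);R,t=flat(*k); Rb,tb=flat(*b); B=R.T@(tb-t)*1000; print(B.round(1),b[2]-k[2])
```

```text
B [0.57312961 0.19903297 0.13059099] [[-1.3, -0.7], [1.4, -0.8], [-0.1, 2.8], [-0.5, 1.6], [-0.8, 0.8], [5.4, -2.4], [-0.8, 6.6], [1.6, 5.7]]
[-20.6  -0.1   0. ] -0.01560900512853483
```

About 20 mm remain, so I go gently.

Call:
arm_command(targets=[-12,-2,0,0,0.6,-9,-2,0,0,0.6,-6,-1,0,0,0.6,-5,-1,0,0,0.6,-5,-1,0,0,0.6,0,0,0,0,0.6,0,0,0,0,0.6,0,0,0,0,0.6])

```text
clock: 13.6
tool_pos: [0.5336, 0.194, 0.0543]
eef_rot: [0.138, -0.67, 0.728, 0.036]
force: [-2.7, -0.6, 2.6]
width: 0.6
```

```bash
python3 chk.py
python3 - <<'E'
from h import *
import pickle
st=observe(); pickle.dump(st,open("st10.pkl","wb"))
w=capture("wrist");a=capture("side");t=capture("top")
a=cv2.resize(a[200:290,240:400],None,fx=5,fy=5,interpolation=cv2.INTER_CUBIC)
cv2.imwrite("pics/s10.png",a[:,:,::-1]);cv2.imwrite("pics/w10.png",w[:,:,::-1])
E
```

```text
[0.5335547  0.19397685 0.05425149] [-2.7 -0.6  2.6] [0.   0.34 0.05] 0.5996848400090631
in keeper mm [-60.5   0.7  54.3] yaw err deg 0.42
approach in tool-heading: tilt deg, along keeper x,y: [-14.32  -3.63]
```

View pics/s10.png

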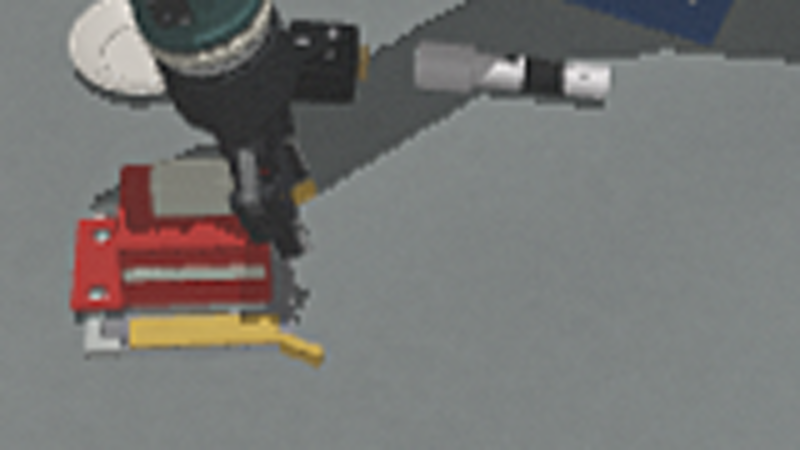

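View pics/w10.png

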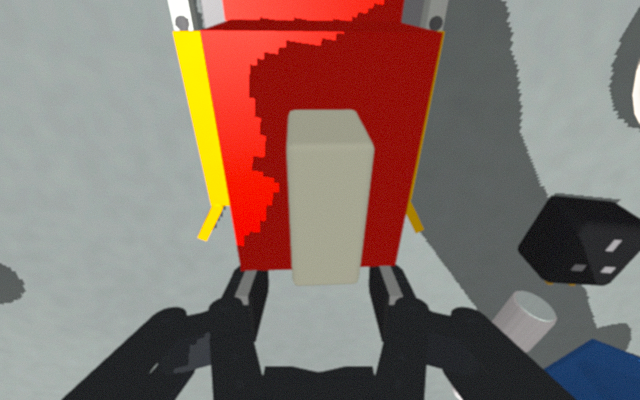

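Run:
```python
from h import *
import pickle
k=(.5935,.2021,.1462);R,t=flat(*k)
Pb=[(46.5,34.5,71),(46.5,-34.5,71),(-46.5,34.5,71),(-46.5,-34.5,71)]
for f,u in (("st9",[(204,24),(439,28),(240,266),(396,263)]),("st10",[(202,30),(443,31),(243,270),(393,266)])):
    st=pickle.load(open(f+".pkl","rb")); p=cam("wrist",st)
    b,r=fit(flat,[(p,Pb,u)],[.58,.2,.14])
    Rb,tb=flat(*b); B=R.T@(tb-t)*1000; print(B.round(1),b[2]-k[2],r.round(1).tolist())
st=observe()
# escape: up
w=t+R@np.array([-.075,0,0]); plan(st,w[0],w[1],.14,-np.pi/2+k[2],4)
```

```text
[-20.7  -0.2   0. ] -0.01528718376164162 [[-1.0, -0.2], [1.7, -0.4], [0.2, 3.0], [-0.3, 1.8]]
[ 0.8 -0.2  0. ] -0.004285782670018418 [[-2.4, -0.2], [2.7, 0.2], [-1.2, 2.4], [4.2, 0.4]]
[np.float64(8.9), np.float64(-19.8), np.float64(1.5), np.float64(0.1)]
[np.float64(8.9), np.float64(-19.8), np.float64(1.5), np.float64(0.1)]
[np.float64(8.9), np.float64(-19.8), np.float64(1.5), np.float64(0.1)]
[np.float64(8.9), np.float64(-19.8), np.float64(1.6), np.float64(0.1)]
```

The box is at x +0.8 mm, y -0.2 mm and yaw -0.004 rad in the keeper frame, so it is home. I go up and over the block to grip it. The tool's residual 14° pitch will be included in the target.

Call:
arm_command(targets=[4,0,0,0,0.6,10,-15,1,0,1,5,-20,1,0,1,0,-20,1,0,1,0,0,0,0,1,0,0,0,0,1,0,0,0,0,1,0,0,0,0,1])

```text
clock: 14.55
tool_pos: [0.5309, 0.1933, 0.1119]
eef_rot: [0.135, -0.671, 0.728, 0.034]
force: [0.6, -0.3, -0.5]
width: 1.002
```

```bash
python3 chk.py
python3 - <<'E'
from h import *
import pickle
st=observe(); pickle.dump(st,open("st11.pkl","wb"))
w=capture("wrist");a=capture("side")
a=cv2.resize(a[200:290,240:400],None,fx=5,fy=5,interpolation=cv2.INTER_CUBIC)
cv2.imwrite("pics/s11.png",a[:,:,::-1]);cv2.imwrite("pics/w11.png",w[:,:,::-1])
k=(.5935,.2021,.1462);R,t=flat(*k)
w=t+R@np.array([-.004,-.0014,0]);
plan(st,w[0],w[1],st["tool_pos"][2],-np.pi/2+k[2],3);print(); st["tool_pos"][:2]=w[:2]; plan(st,w[0],w[1],.08,-np.pi/2+k[2],2)
E
```

```text
[0.53087716 0.19326301 0.11193786] [ 0.6 -0.3 -0.5] [ 0.05 -0.26 -0.02] 1.0022081522077733
in keeper mm [-63.2   0.4 111.9] yaw err deg 0.29
approach in tool-heading: tilt deg, along keeper x,y: [-13.93  -3.57]
[np.float64(-19.2), np.float64(-4.8), np.float64(0.7), np.float64(0.1)]
[np.float64(-19.2), np.float64(-4.8), np.float64(0.7), np.float64(0.1)]
[np.float64(-19.2), np.float64(-4.8), np.float64(0.6), np.float64(0.1)]

[np.float64(-3.9), np.float64(15.5), np.float64(-1.0), np.float64(0.14)]
[np.float64(-3.9), np.float64(15.5), np.float64(-1.0), np.float64(0.14)]
```

View pics/w11.png

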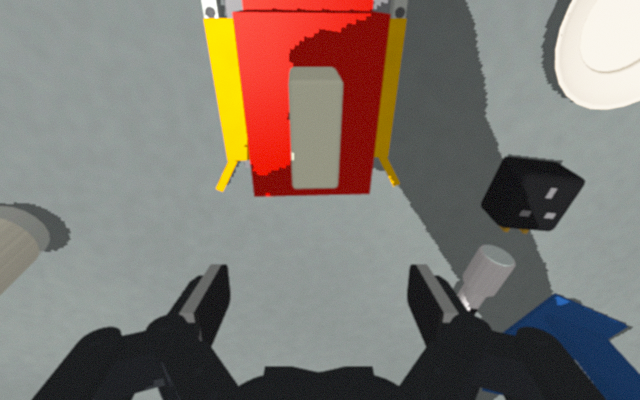

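View pics/s11.png

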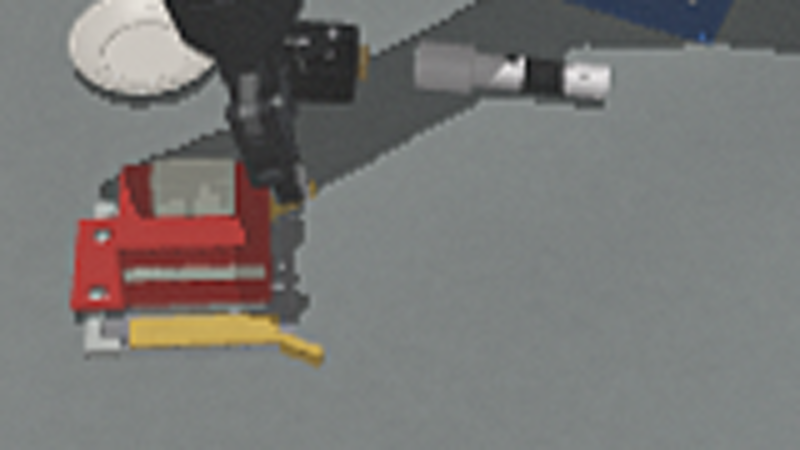

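Run:
```python
from h import *
import pickle
k=(.5935,.2021,.1462);R,t=flat(*k)
Pb=[(46.5,34.5,71),(46.5,-34.5,71),(-46.5,34.5,71),(-46.5,-34.5,71),(25,11,101),(25,-11,101),(-25,11,101),(-25,-11,101)]
st=pickle.load(open("st11.pkl","rb")); p=cam("wrist",st)
b,r=fit(flat,[(p,Pb,[(234,11),(391,11),(254,195),(369,193),(289,83),(343,83),(293,188),(339,188)])],[.58,.2,.14])
Rb,tb=flat(*b); B=R.T@(tb-t)*1000; print(B.round(1),b[2]-k[2],r.round(1).tolist())
print(proj(p,np.array([(-50,53,12),(-50,-53,12),(42,53,12),(42,-53,12)])/1000@R.T+t).round(0).tolist())
```

```text
[1. 0. 0.] -0.005103089640936559 [[-2.5, -0.4], [0.6, 1.0], [0.1, 1.8], [1.5, 0.8], [-1.0, -4.2], [1.7, -4.4], [-0.3, 2.3], [-0.0, 1.2]]
[[239.0, 161.0], [379.0, 158.0], [218.0, 19.0], [395.0, 19.0]]
```

Call:
arm_command(targets=[-19,-5,1,0,1,-19,-5,1,0,1,-19,-5,0,0,1,0,0,0,0,1,-4,13,-1,0,1,-3,12,-1,0,1,0,0,0,0,1,0,0,0,0,1])

```text
clock: 15.45
tool_pos: [0.5862, 0.2001, 0.08]
eef_rot: [0.139, -0.67, 0.729, 0.037]
force: [0.2, -0.2, 0.7]
width: 0.999
```

```bash
python3 chk.py
python3 - <<'E'
from h import *
st=observe()
k=(.5935,.2021,.1462);R,t=flat(*k)
w=t+R@np.array([-.004,-.0014,0]);
plan(st,w[0],w[1],.08,-np.pi/2+k[2],1)
E
```

```text
[0.58622845 0.20005222 0.07997573] [ 0.2 -0.2  0.7] [ 0.1 -0.2  0. ] 0.9992048454137327
in keeper mm [-7.5 -1.  80. ] yaw err deg 0.45
approach in tool-heading: tilt deg, along keeper x,y: [-14.48  -3.69]
[np.float64(-3.4), np.float64(-0.9), np.float64(0.5), np.float64(0.45)]
```

Call:
arm_command(targets=[-4,-1,0,0.5,1,0,0,0,0,0,0,0,0,0,0,0,0,0,0,0,0,0,0,0,0,0,0,0,0,0,0,0,0,0,0,0,0,0,0,0], newtons=60)

```text
clock: 16.25
tool_pos: [0.5906, 0.2019, 0.0815]
eef_rot: [0.135, -0.67, 0.729, 0.039]
force: [-0.5, 0.0, -0.3]
width: 0.245
```

```bash
python3 chk.py
python3 - <<'E'
from h import *
w=capture("wrist");cv2.imwrite("pics/w12.png",w[:,:,::-1])
st=observe(); p=st["tool_pos"]; plan(st,p[0],p[1],p[2]+.07,heading(st)[0],8)
E
```

```text
[0.59062902 0.20192683 0.08154959] [-0.5  0.  -0.3] [ 0.29 -0.18 -0.04] 0.24464013654546363
in keeper mm [-2.9  0.2 81.5] yaw err deg -0.04
approach in tool-heading: tilt deg, along keeper x,y: [-14.36  -3.61]
[np.float64(2.2), np.float64(-8.5), np.float64(0.6), np.float64(-0.0)]
[np.float64(2.2), np.float64(-8.5), np.float64(0.6), np.float64(-0.0)]
[np.float64(2.2), np.float64(-8.5), np.float64(0.6), np.float64(-0.0)]
[np.float64(2.2), np.float64(-8.5), np.float64(0.6), np.float64(-0.0)]
[np.float64(2.2), np.float64(-8.5), np.float64(0.6), np.float64(-0.0)]
[np.float64(2.2), np.float64(-8.5), np.float64(0.6), np.float64(-0.0)]
[np.float64(2.2), np.float64(-8.5), np.float64(0.6), np.float64(-0.0)]
[np.float64(2.2), np.float64(-8.5), np.float64(0.6), np.float64(-0.0)]
```

View pics/w12.png

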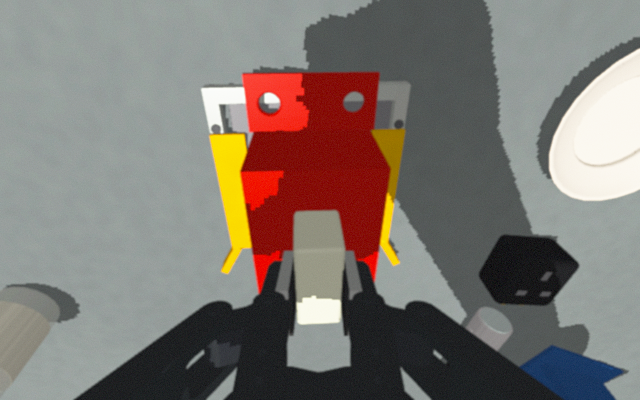

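The pads hold the block at (318,265), and the lid's tab lies over the end stop at (310,100) with the lips on both sides of the foot. Now I draw the lid straight up.

Call:
arm_command(targets=[2,-8,0.5,0,0,2,-9,0.5,0,0,2,-9,0.5,0,0,2,-9,0.5,0,0,2,-9,0.5,0,0,2,-9,0.5,0,0,2,-9,0.5,0,0,2,-9,0.5,0,0], newtons=70)

```text
clock: 17.1
tool_pos: [0.5914, 0.2013, 0.1562]
eef_rot: [0.137, -0.669, 0.729, 0.041]
force: [-0.2, 0.8, -1.2]
width: 0.24
```

```bash
python3 chk.py
python3 - <<'E'
from h import *
w=capture("wrist");cv2.imwrite("pics/w13.png",w[:,:,::-1])
st=observe(); p=st["tool_pos"]; plan(st,p[0],p[1],p[2]+.05,heading(st)[0],5)
E
```

```text
[0.59142739 0.20126626 0.15619641] [-0.2  0.8 -1.2] [ 0.14 -0.31  0.01] 0.2403476448083029
in keeper mm [ -2.2  -0.5 156.2] yaw err deg -0.04
approach in tool-heading: tilt deg, along keeper x,y: [-14.65  -3.72]
[np.float64(2.5), np.float64(-9.7), np.float64(0.7), np.float64(-0.0)]
[np.float64(2.5), np.float64(-9.7), np.float64(0.7), np.float64(-0.0)]
[np.float64(2.5), np.float64(-9.7), np.float64(0.7), np.float64(-0.0)]
[np.float64(2.5), np.float64(-9.7), np.float64(0.7), np.float64(-0.0)]
[np.float64(2.5), np.float64(-9.7), np.float64(0.7), np.float64(-0.0)]
```

View pics/w13.png

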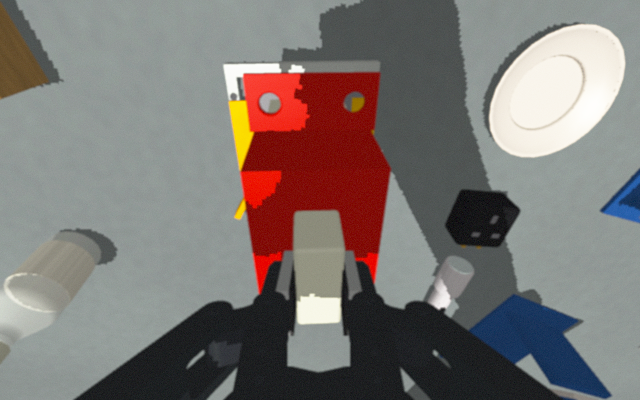

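Call:
arm_command(targets=[3,-11,1,0,0,3,-11,1,0,0,3,-11,1,0,0,4,-14,1,0,0,4,-14,1,0,0,4,-14,1,0,0,4,-14,1,0,0,4,-14,1,0,0])

```text
clock: 17.95
tool_pos: [0.5902, 0.2008, 0.2771]
eef_rot: [0.135, -0.67, 0.729, 0.039]
force: [0.1, -0.7, -0.4]
width: 0.242
```

```bash
python3 chk.py
python3 - <<'E'
from h import *
import pickle
st=observe(); pickle.dump(st,open("st14.pkl","wb"))
w=capture("wrist");cv2.imwrite("pics/w14.png",w[:,:,::-1])
a=capture("side");cv2.imwrite("pics/s14.png",cv2.resize(a[130:290,220:400],None,fx=4,fy=3.7,interpolation=cv2.INTER_CUBIC)[:,:,::-1])
E
```

```text
[0.59015818 0.2008017  0.27710044] [ 0.1 -0.7 -0.4] [ 0.11 -0.36  0.02] 0.24198862882178004
in keeper mm [ -3.5  -0.8 277.1] yaw err deg -0.04
approach in tool-heading: tilt deg, along keeper x,y: [-14.38  -3.68]
```

View pics/w14.png

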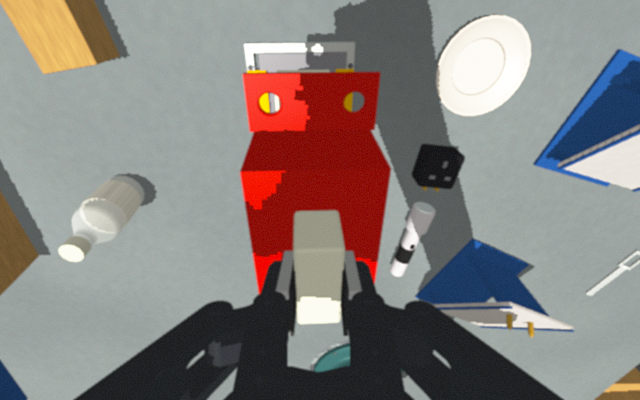

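View pics/s14.png

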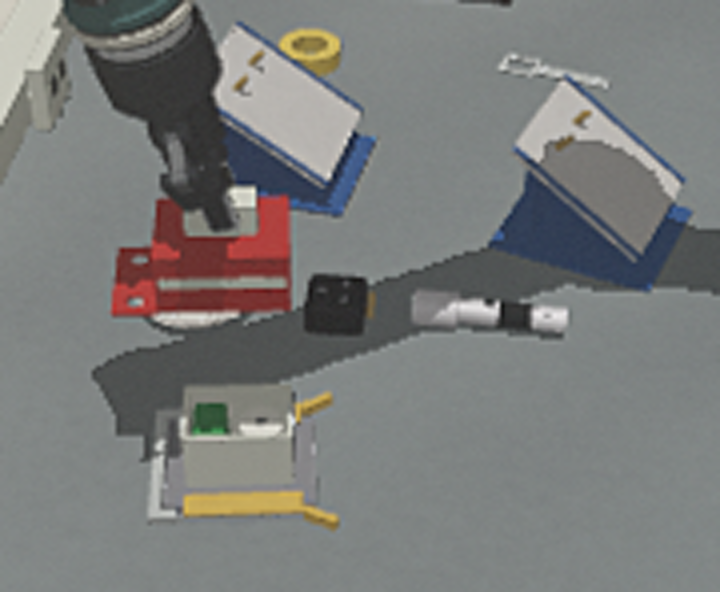

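The lid is off and level at side crop (220,255). The open box stands in the keeper at (240,430). Next I work out the lid's pose in the tool and the route to board A. I'll press the tab gently on the bare face below the pins to swing the lid to the slope, then lift it onto the pins.

```bash
cat >> h.py <<'E'
KEEP=(.5935,.2021,.1462); BRD=(.6184,-.2240,-.154)
def Tst(st):
    T=np.eye(4);T[:3,:3]=Ro.from_quat(st["eef_rot"]).as_matrix();T[:3,3]=st["tool_pos"];return T
def mk(R,t):
    T=np.eye(4);T[:3,:3]=R;T[:3,3]=t;return T
E
python3 - <<'E'
from h import *
import pickle
np.set_printoptions(precision=3,suppress=True)
# pose at grip (same as observed at clock16.25)
st=pickle.load(open("st14.pkl","rb"))
g=dict(tool_pos=np.array([.59063,.20193,.08155]),eef_rot=np.array(st["eef_rot"]))
Rk,tk=flat(*KEEP); lid=mk(Ro.from_euler("z",.1412).as_matrix(),tk+Rk@[.001,0,.016])
L=np.linalg.inv(Tst(g))@lid; np.save("L.npy",L); print(L)
# check projection
P=np.array([(78,37,4),(78,-37,4),(62,24,4),(62,-24,4),(46.5,34.5,55),(46.5,-34.5,55)])/1000
W=Tst(st)@L; p=cam("wrist",st); print(proj(p,P@W[:3,:3].T+W[:3,3]).round(0).tolist(), "seen (245,72),(380,72),(270,103),(354,102),(241,170),(391,170)")
print("lid z",W[:3,2],"x",W[:3,0])
R,t=brd(*BRD); H=Ro.from_euler("z",BRD[2]).as_matrix()
for phi in (14,15,16,17,18,19):
    T=Tst(st); T[:3,:3]=T[:3,:3]@Ro.from_euler("y",phi,degrees=True).as_matrix(); W=T@L
    x=H.T@W[:3,0]; z=H.T@W[:3,2]; print(phi,"heading err",np.degrees(np.arctan2(x[1],x[0])),"lidx",x,"lidz",z)
E
```

```text
[[-0.968  0.013  0.25  -0.02 ]
 [-0.251 -0.065 -0.966  0.062]
 [ 0.004 -0.998  0.067 -0.004]
 [ 0.     0.     0.     1.   ]]
[[240.0, 73.0], [378.0, 72.0], [267.0, 104.0], [353.0, 102.0], [239.0, 171.0], [391.0, 167.0]] seen (245,72),(380,72),(270,103),(354,102),(241,170),(391,170)
lid z [0. 0. 1.] x [ 0.99   0.141 -0.   ]
14 heading err 3.4256591232472022 lidx [0.998 0.06  0.023] lidz [-0.026  0.057  0.998]
15 heading err 2.465258212184568 lidx [0.999 0.043 0.025] lidz [-0.028  0.062  0.998]
16 heading err 1.5053017231787764 lidx [0.999 0.026 0.027] lidz [-0.029  0.066  0.997]
17 heading err 0.545793361811979 lidx [1.   0.01 0.03] lidz [-0.03   0.07   0.997]
18 heading err -0.4132641352519921 lidx [ 0.999 -0.007  0.032] lidz [-0.031  0.075  0.997]
19 heading err -1.3718690149173884 lidx [ 0.999 -0.024  0.035] lidz [-0.033  0.079  0.996]
```

Run:
```python
from h import *
L=np.load("L.npy"); st=observe()
R,t=brd(*BRD)
T=Tst(st); T[:3,:3]=T[:3,:3]@Ro.from_euler("y",17.5,degrees=True).as_matrix()
def tcp(tipb,T):
    W=T@L; off=W[:3,:3]@[.078,0,0]+W[:3,3]-T[:3,3]
    return t+R@np.array(tipb)-off
a=tcp([.022,0,.07],T);b=tcp([.022,0,.012],T);print(a,b)
p0=Tst(st); 
# rows: constant world step with turn of 17.5/10 per row
n=10; d=(a-p0[:3,3])/n; Rc=p0[:3,:3]
for i in range(n):
    print((Rc.T@d*1000).round(1)); Rc=Rc@Ro.from_euler("y",1.75,degrees=True).as_matrix()
print("down10 tool", (T[:3,:3].T@[0,0,-10]).round(1),"heading fwd10",(T[:3,:3].T@(Ro.from_euler('z',BRD[2]).as_matrix()@[10,0,0])).round(1))
```

```text
[ 0.51415828 -0.20302516  0.21744248] [ 0.54703201 -0.20812812  0.16993166]
[10.9 11.7 38.4]
[ 9.7 11.7 38.7]
[ 8.6 11.7 39. ]
[ 7.4 11.7 39.3]
[ 6.2 11.7 39.5]
[ 5.  11.7 39.6]
[ 3.7 11.7 39.8]
[ 2.5 11.7 39.9]
[ 1.3 11.7 39.9]
[ 0.1 11.7 39.9]
down10 tool [-2.1  9.7 -1.4] heading fwd10 [-9.8 -2.2  0. ]
```

Call:
arm_command(targets=[11,11,39,1.8,0,10,11,39,1.8,0,9,11,39,1.8,0,8,11,39,1.8,0,6,11,39,1.8,0,5,11,40,1.7,0,4,11,40,1.7,0,3,11,40,1.7,0])

```text
clock: 18.85
tool_pos: [0.5248, -0.1248, 0.2302]
eef_rot: [0.046, -0.662, 0.739, 0.119]
force: [1.2, -0.1, -0.7]
width: 0.241
```

```bash
cat > nxt.py <<'E'
from h import *
import sys
np.set_printoptions(precision=3,suppress=True)
L=np.load("L.npy"); st=observe(); R,t=brd(*BRD); T=Tst(st)
W=T@L
pt=lambda v:(R.T@(W[:3,:3]@np.array(v)+W[:3,3]-t)*1000).round(1)
print("clock",st["clock"],"force",st["force"].round(1),"tq",st["wrist_torque"].round(2),"w",round(st["width"],3),"tcp",st["tool_pos"].round(4))
print("tip in board",pt([.078,0,0]),"holes",pt([.062,0,0]),pt([.062,.024,0]),pt([.062,-.024,0]),"rear",pt([-.0465,0,0]))
H=Ro.from_euler("z",BRD[2]).as_matrix()
M=R.T@W[:3,:3]; print("lid in board: x",M[:,0],"z",M[:,2],"tool y in heading frame",H.T@T[:3,1])
print("unit moves (tool): up-slope10",(T[:3,:3].T@R[:,0]*10).round(1),"normal10",(T[:3,:3].T@R[:,2]*10).round(1),"boardy10",(T[:3,:3].T@R[:,1]*10).round(1),"down10",(T[:3,:3].T@[0,0,-10]).round(1),"fwd10",(T[:3,:3].T@H[:,0]*10).round(1))
E
python3 nxt.py
```

```text
clock 18.85 force [ 1.2 -0.1 -0.7] tq [ 0.12 -0.32  0.03] w 0.241 tcp [ 0.525 -0.125  0.23 ]
tip in board [27.  85.3 80.8] holes [13.7 84.3 89.7] [ 11.8 108.2  89.5] [15.7 60.4 89.9] rear [-76.4  77.4 149.6]
lid in board: x [ 0.831  0.063 -0.553] z [0.55  0.051 0.833] tool y in heading frame [-0.22  -0.13  -0.967]
unit moves (tool): up-slope10 [-6.7 -7.3  1.2] normal10 [ 7.4 -6.7  0.6] boardy10 [-0.4 -1.3 -9.9] down10 [-2.3  9.7 -1.2] fwd10 [-9.7 -2.2  0.6]
```

Call:
arm_command(targets=[2,4,29,1.2,0,1,4,29,1.2,0,1,3,27,1.2,0,-7,7,0,0,0,-7,7,0,0,0,-7,7,0,0,0,-7,7,0,0,0,0,0,0,0,0])

```text
clock: 19.65
tool_pos: [0.5243, -0.2261, 0.191]
eef_rot: [0.023, -0.657, 0.739, 0.147]
force: [-0.6, -0.5, 0.0]
width: 0.238
```

```bash
python3 nxt.py
python3 - <<'E'
from h import *
w=capture("wrist");cv2.imwrite("pics/w15.png",w[:,:,::-1])
E
```

```text
clock 19.65 force [-0.6 -0.5  0. ] tq [ 0.17 -0.34 -0.  ] w 0.238 tcp [ 0.524 -0.226  0.191]
tip in board [ 16.7 -22.   40.2] holes [  3.4 -21.9  49.1] [ 2.7  2.1 47.6] [  4.1 -45.8  50.6] rear [-86.9 -20.8 109.2]
lid in board: x [ 0.832 -0.009 -0.555] z [0.554 0.069 0.83 ] tool y in heading frame [-0.23  -0.13  -0.965]
unit moves (tool): up-slope10 [-6.7 -7.4  0.7] normal10 [ 7.4 -6.6  1.2] boardy10 [ 0.4 -1.3 -9.9] down10 [-2.3  9.6 -1.4] fwd10 [-9.7 -2.3 -0.1]
```

View pics/w15.png

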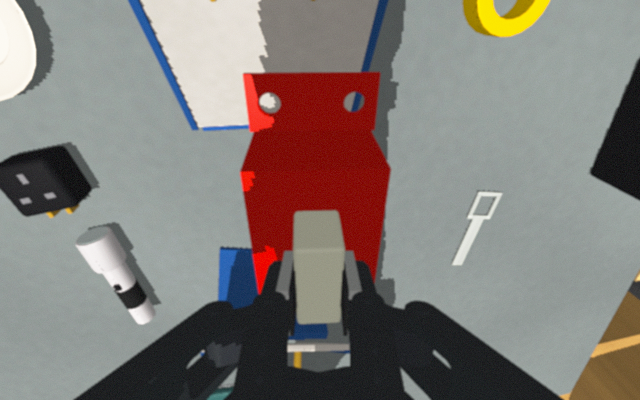

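The tab is over the board's right half, 22 mm off as computed. I correct that and descend.

Call:
arm_command(targets=[0,-2,-11,0,0,0,-2,-11,0,0,-7,5,-1,0,0,-7,6,-1,0,0,0,0,0,0,0,0,0,0,0,0,0,0,0,0,0,0,0,0,0,0], newtons=25)

```text
clock: 20.5
tool_pos: [0.5422, -0.2016, 0.1781]
eef_rot: [0.023, -0.657, 0.739, 0.145]
force: [0.3, 0.5, -1.4]
width: 0.242
```

```bash
python3 nxt.py
```

```text
clock 20.5 force [ 0.3  0.5 -1.4] tq [ 0.14 -0.31  0.02] w 0.242 tcp [ 0.542 -0.202  0.178]
tip in board [20.9  5.3 21.7] holes [ 7.6  5.3 30.5] [ 6.8 29.3 29.1] [  8.4 -18.6  32. ] rear [-82.8   5.9  90.6]
lid in board: x [ 0.833 -0.006 -0.553] z [0.552 0.068 0.831] tool y in heading frame [-0.228 -0.13  -0.965]
unit moves (tool): up-slope10 [-6.7 -7.4  0.7] normal10 [ 7.4 -6.6  1.1] boardy10 [ 0.3 -1.3 -9.9] down10 [-2.2  9.7 -1.3] fwd10 [-9.7 -2.3 -0. ]
```

Call:
arm_command(targets=[-8,7,1,0,0,-8,7,1,0,0,-2,3,0,0,0,4,7,0,0,0,4,7,0,0,0,4,7,0,0,0,4,7,0,0,0,0,0,0,0,0], newtons=20)

```text
clock: 21.3
tool_pos: [0.5325, -0.2079, 0.1384]
eef_rot: [0.025, -0.658, 0.738, 0.147]
force: [-6.2, 2.7, 3.9]
width: 0.243
```

```bash
python3 nxt.py
python3 - <<'E'
from h import *
w=capture("wrist");cv2.imwrite("pics/w16.png",w[:,:,::-1])
a=capture("side");cv2.imwrite("pics/s16.png",cv2.resize(a[80:230,230:400],None,fx=4,fy=4,interpolation=cv2.INTER_CUBIC)[:,:,::-1])
E
```

```text
clock 21.3 force [-6.2  2.7  3.9] tq [ 0.49  1.06 -0.02] w 0.243 tcp [ 0.532 -0.208  0.138]
tip in board [-9.5 -2.3 -6.1] holes [-22.8  -2.2   2.8] [-23.5  21.7   1.4] [-22.  -26.2   4.2] rear [-112.8   -1.6   63.3]
lid in board: x [ 0.83  -0.006 -0.558] z [0.557 0.067 0.828] tool y in heading frame [-0.233 -0.128 -0.964]
unit moves (tool): up-slope10 [-6.6 -7.4  0.7] normal10 [ 7.5 -6.6  1.1] boardy10 [ 0.3 -1.3 -9.9] down10 [-2.3  9.6 -1.3] fwd10 [-9.7 -2.3 -0. ]
```

View pics/w16.png

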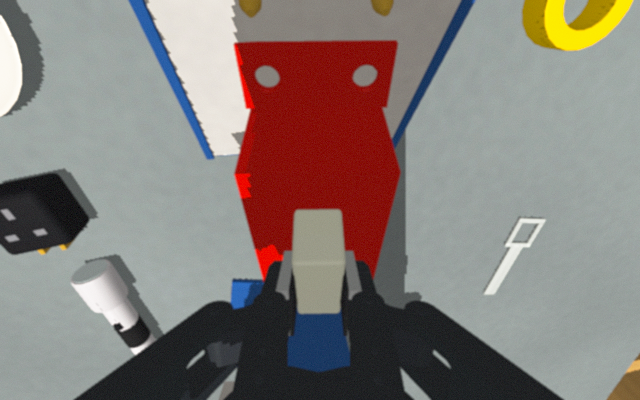

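View pics/s16.png

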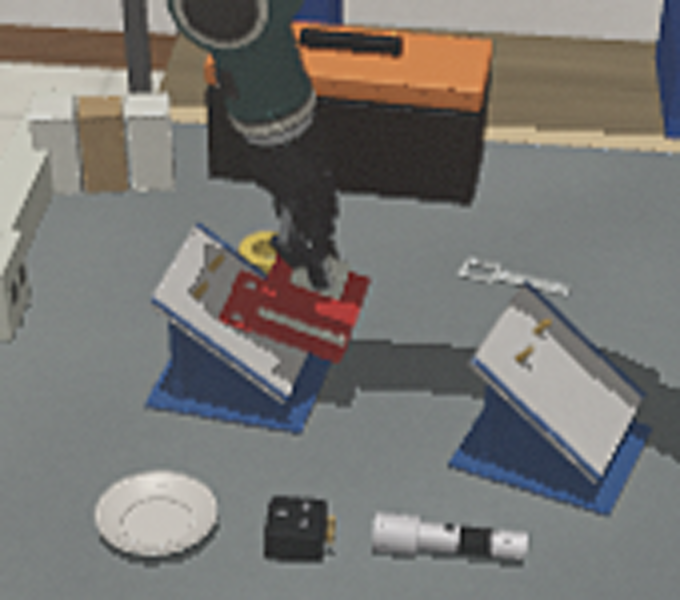

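The tab rests on the face and the lid is swinging nose-up in the pads. The tab corners are now at (235,42) and (397,42), with the pins just beyond at (250,5) and (383,5). I fit the lid's turn in the grip.

```bash
cat > swing.py <<'E'
from h import *
def swing(u,base="L.npy"):
    """u: pixels of tab corners (y+,y-) tops, holes(y+,y-), lid-top front corners. fit L"""
    L=np.load(base); p=camera_params("wrist"); C=np.linalg.inv(p["T_tool_cam"]); pc=dict(mtx=p["mtx"],R=C[:3,:3],t=C[:3,3])
    P=np.array([(78,37,4),(78,-37,4),(62,24,4),(62,-24,4),(46.5,34.5,55),(46.5,-34.5,55)])/1000
    piv=np.array([0,-.019,0])
    def pose(v):
        Q=Ro.from_rotvec([v[2],v[3],v[0]]).as_matrix(); return mk(Q@L[:3,:3], Q@(L[:3,3]-piv)+piv+[0,v[1],v[4]])
    def r(v):
        W=pose(v); return np.concatenate([(proj(pc,P@W[:3,:3].T+W[:3,3])-u).ravel(),[v[1]*300,v[2]*40,v[3]*40,v[4]*300]])
    s=least_squares(r,[.2,0,0,0,0],x_scale=[.1,.003,.03,.03,.003]); W=pose(s.x); print("swing deg",np.degrees(s.x[[0,2,3]]).round(1),"shift",s.x[[1,4]].round(4),"res",r(s.x)[:12].round(1)); return W
E
python3 - <<'E'
from swing import *
u=np.array([(235,42),(397,42),(267,76),(365,76),(237,172),(399,172)])
np.save("L2.npy",swing(u))
E
sed -i 's/np.load("L.npy")/np.load(sys.argv[1] if len(sys.argv)>1 else "L.npy")/' nxt.py; python3 nxt.py L2.npy
```

```text
swing deg [14.5  1.7  1.5] shift [ 0.0026 -0.0002] res [-0.8 -0.3  0.7  0.6  0.   0.3 -0.1  0.5 -1.3 -1.4  1.6 -2.6]
clock 21.4 force [-5.5  1.7  4.3] tq [0.44 0.74 0.03] w 0.242 tcp [ 0.532 -0.208  0.138]
tip in board [16.3 -3.6  0.3] holes [ 1.2 -3.8  5.6] [ 0.1 20.   3.4] [  2.3 -27.7   7.7] rear [-101.1   -5.4   41.7]
lid in board: x [ 0.943  0.014 -0.333] z [0.33  0.099 0.939] tool y in heading frame [-0.234 -0.128 -0.964]
unit moves (tool): up-slope10 [-6.6 -7.4  0.7] normal10 [ 7.5 -6.6  1.1] boardy10 [ 0.3 -1.3 -9.9] down10 [-2.3  9.6 -1.3] fwd10 [-9.7 -2.3 -0. ]
```

Call:
arm_command(targets=[1,7,-1,0,0,1,7,-1,0,0,1,7,-1,0,0,0,7,-1,0,0,0,7,-1,0,0,0,0,0,0,0,0,0,0,0,0,0,0,0,0,0])

```text
clock: 22.2
tool_pos: [0.5178, -0.2089, 0.107]
eef_rot: [0.029, -0.656, 0.738, 0.152]
force: [-2.7, 0.3, 3.8]
width: 0.243
```

```bash
python3 nxt.py L2.npy
python3 - <<'E'
from h import *
w=capture("wrist");cv2.imwrite("pics/w17.png",w[:,:,::-1])
a=capture("side");cv2.imwrite("pics/s17.png",cv2.resize(a[120:210,240:360],None,fx=5,fy=5,interpolation=cv2.INTER_CUBIC)[:,:,::-1])
E
```

```text
clock 22.2 force [-2.7  0.3  3.8] tq [0.39 0.12 0.08] w 0.243 tcp [ 0.518 -0.209  0.107]
tip in board [-14.6  -7.5 -17.9] holes [-29.6  -7.7 -12.4] [-30.7  16.2 -14.6] [-28.5 -31.5 -10.1] rear [-131.5   -8.9   24.9]
lid in board: x [ 0.939  0.012 -0.344] z [0.341 0.104 0.934] tool y in heading frame [-0.246 -0.131 -0.96 ]
unit moves (tool): up-slope10 [-6.5 -7.5  0.7] normal10 [ 7.5 -6.5  1.2] boardy10 [ 0.4 -1.3 -9.9] down10 [-2.4  9.6 -1.4] fwd10 [-9.7 -2.5 -0.1]
```

View pics/w17.png

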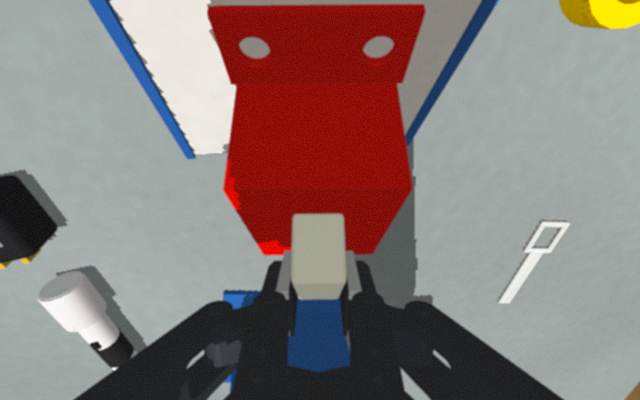

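View pics/s17.png

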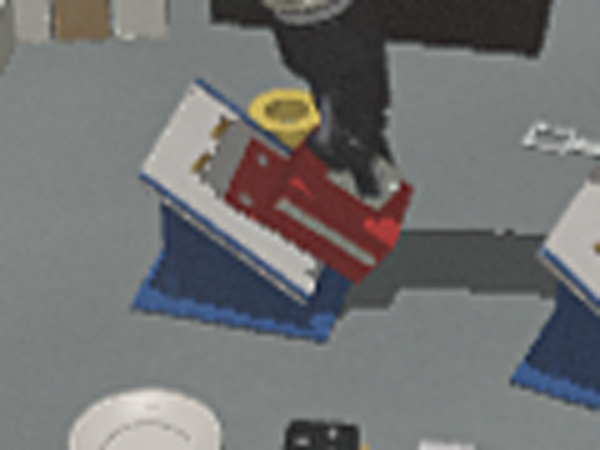

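```bash
python3 - <<'E'
from swing import *
u=np.array([(209,7),(424,5),(255,48),(379,47),(225,188),(412,187)])
np.save("L3.npy",swing(u))
E
python3 nxt.py L3.npy
```

```text
swing deg [33.9  2.5  1.6] shift [ 0.0028 -0.0001] res [-2.6  2.5  2.7  3.1 -0.8  1.2  0.5  1.2 -0.6 -0.4  0.8 -1.7]
clock 22.3 force [-2.7  0.6  4.4] tq [0.4  0.13 0.08] w 0.242 tcp [ 0.518 -0.209  0.107]
tip in board [17.7 -3.1  2.3] holes [ 1.7 -4.2  2.5] [ 0.1 19.6  0.1] [  3.4 -28.    4.9] rear [-106.5  -11.4    4.2]
lid in board: x [ 0.998  0.067 -0.016] z [0.009 0.101 0.995] tool y in heading frame [-0.245 -0.131 -0.961]
unit moves (tool): up-slope10 [-6.6 -7.5  0.7] normal10 [ 7.5 -6.5  1.2] boardy10 [ 0.4 -1.3 -9.9] down10 [-2.4  9.6 -1.4] fwd10 [-9.7 -2.5 -0.1]
```

The lid is now parallel to the slope in pitch, to within about 1°, with 6° of roll and 4° of yaw left over that the pins can take. I lift off along the normal and carry it up-slope to the pins.

Call:
arm_command(targets=[8,-7,1,0,0,8,-7,1,0,0,8,-7,1,0.7,0,0,0,0,0.7,0,-7,-8,0,0.6,0,-7,-8,0,0,0,-7,-8,0,0,0,0,0,0,0,0], newtons=40)

```text
clock: 23.1
tool_pos: [0.529, -0.2087, 0.1554]
eef_rot: [0.012, -0.653, 0.739, 0.163]
force: [0.3, 0.1, -1.6]
width: 0.237
```

```bash
python3 - <<'E'
from h import *
w=capture("wrist");cv2.imwrite("pics/w18.png",w[:,:,::-1])
E
python3 nxt.py L3.npy
```

```text
clock 23.15 force [-0.  -0.3 -0.8] tq [ 0.13 -0.31  0.03] w 0.247 tcp [ 0.528 -0.209  0.155]
tip in board [53.9 -5.7 36.6] holes [37.9 -6.3 36.7] [36.9 17.4 33.6] [ 38.9 -30.1  39.8] rear [-70.5 -10.8  37.6]
lid in board: x [ 0.999  0.041 -0.008] z [0.003 0.13  0.991] tool y in heading frame [-0.242 -0.132 -0.961]
unit moves (tool): up-slope10 [-6.6 -7.5  0.5] normal10 [ 7.5 -6.5  1.5] boardy10 [ 0.8 -1.3 -9.9] down10 [-2.3  9.6 -1.5] fwd10 [-9.7 -2.4 -0.4]
```

View pics/w18.png

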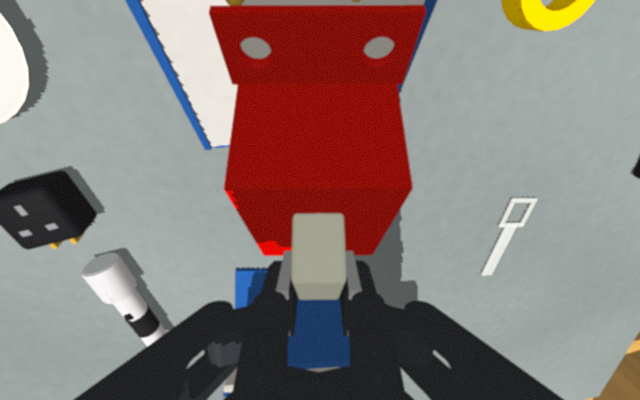

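Call:
arm_command(targets=[-2,-3,-3,0,0,-2,-3,-3,0,0,0,0,0,0,0,0,0,0,0,0,0,0,0,0,0,0,0,0,0,0,0,0,0,0,0,0,0,0,0,0])

```text
clock: 23.95
tool_pos: [0.5335, -0.2023, 0.1576]
eef_rot: [0.014, -0.653, 0.739, 0.165]
force: [0.1, -0.4, -1.5]
width: 0.243
```

```bash
python3 nxt.py L3.npy
python3 - <<'E'
from h import *
st=observe(); p=cam("wrist",st)
w=capture("wrist")
R,t=brd(*BRD); Q=np.array([(45,24,0),(45,24,22),(45,-24,0),(45,-24,22)])/1000
print("pins",proj(p,Q@R.T+t).round(0).tolist())
a=capture("side"); S=cam("side"); print("side pins",proj(S,Q@R.T+t).round(1).tolist())
L=np.load("L3.npy");W=Tst(st)@L;print("side holes",proj(S,np.array([(.062,.024,0.004),(.062,-.024,.004)])@W[:3,:3].T+W[:3,3]).round(1))
cv2.imwrite("pics/w19.png",w[:,:,::-1])
cv2.imwrite("pics/s19.png",cv2.resize(a[120:210,240:360],None,fx=6,fy=6,interpolation=cv2.INTER_CUBIC)[:,:,::-1])
E
```

```text
clock 23.95 force [ 0.1 -0.4 -1.5] tq [ 0.14 -0.31  0.05] w 0.243 tcp [ 0.533 -0.202  0.158]
tip in board [58.8  1.4 36. ] holes [42.8  0.8 36.2] [41.8 24.5 33. ] [ 43.9 -23.   39.3] rear [-65.6  -3.7  37.5]
lid in board: x [ 0.999  0.041 -0.012] z [0.007 0.13  0.992] tool y in heading frame [-0.245 -0.131 -0.96 ]
unit moves (tool): up-slope10 [-6.6 -7.5  0.5] normal10 [ 7.5 -6.5  1.4] boardy10 [ 0.8 -1.3 -9.9] down10 [-2.4  9.6 -1.5] fwd10 [-9.7 -2.5 -0.4]
pins [[249.0, -23.0], [253.0, 14.0], [362.0, -28.0], [372.0, 7.0]]
side pins [[278.8, 153.2], [281.8, 149.8], [282.6, 146.5], [285.5, 143.1]]
side holes [[284.4 148. ]
 [288.5 140.1]]
```

View pics/w19.png

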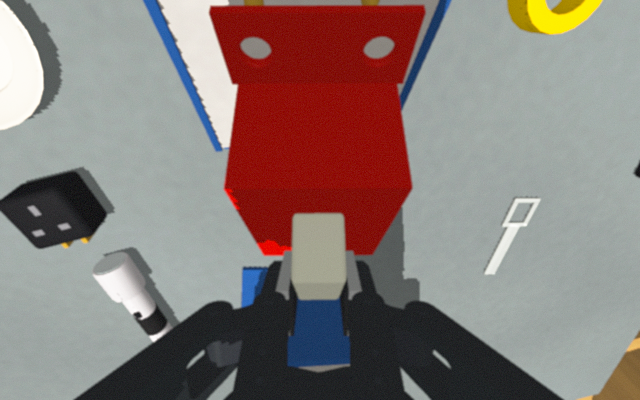

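View pics/s19.png

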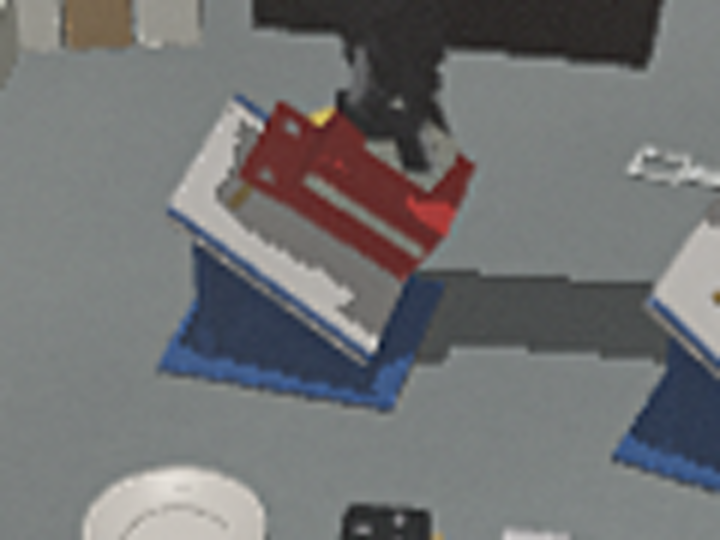

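The side view shows the holes at (284.2,149.2) and (288.3,141.0), within about 1 px of the predicted positions. I lower along the pins.

Call:
arm_command(targets=[-1.5,-1.5,1,0,0,-4,3.5,-0.5,0,0,-4,3.5,-0.5,0,0,-4,3.5,-0.5,0,0,0,0,0,0,0,0,0,0,0,0,0,0,0,0,0,0,0,0,0,0])

```text
clock: 24.85
tool_pos: [0.5452, -0.206, 0.1441]
eef_rot: [0.014, -0.653, 0.739, 0.165]
force: [0.2, 0.2, -0.8]
width: 0.239
```

```bash
python3 nxt.py L3.npy
python3 - <<'E'
from h import *
w=capture("wrist")
a=capture("side")
cv2.imwrite("pics/w20.png",cv2.resize(w[0:200,190:450],None,fx=3,fy=3,interpolation=cv2.INTER_CUBIC)[:,:,::-1])
cv2.imwrite("pics/s20.png",cv2.resize(a[120:200,250:350],None,fx=7,fy=7,interpolation=cv2.INTER_CUBIC)[:,:,::-1])
E
```

```text
clock 24.85 force [ 0.2  0.2 -0.8] tq [ 0.16 -0.3   0.02] w 0.239 tcp [ 0.545 -0.206  0.144]
tip in board [61.1 -0.4 18. ] holes [45.1 -1.1 18.2] [44.1 22.7 15.1] [ 46.1 -24.8  21.3] rear [-63.3  -5.5  19.5]
lid in board: x [ 0.999  0.041 -0.012] z [0.007 0.13  0.992] tool y in heading frame [-0.245 -0.131 -0.961]
unit moves (tool): up-slope10 [-6.6 -7.5  0.5] normal10 [ 7.5 -6.5  1.4] boardy10 [ 0.8 -1.3 -9.9] down10 [-2.4  9.6 -1.5] fwd10 [-9.7 -2.5 -0.4]
```

View pics/w20.png

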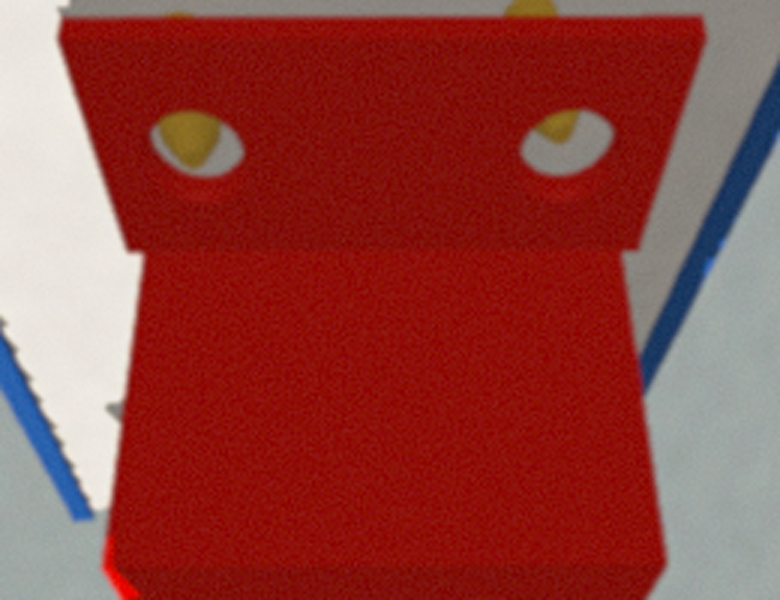

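View pics/s20.png

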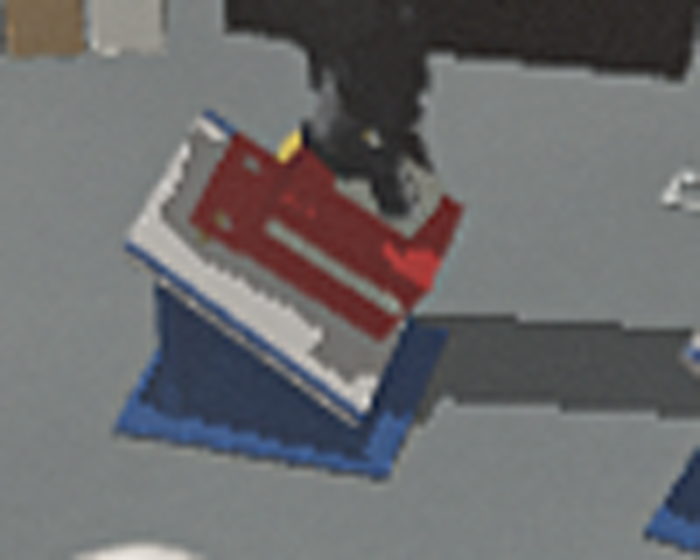

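Both pins show inside their holes: the left tip at crop (193,150) in the hole centred at (197,143), and the right tip at (560,130) in the hole at (568,143). The lid needs about 1 mm to the left, then further down.

Call:
arm_command(targets=[0,0,-1,0,0,-3,2.5,-1,0,0,-3,2.5,-0.5,0,0,0,0,0,0,0,0,0,0,0,0,0,0,0,0,0,0,0,0,0,0,0,0,0,0,0])

```text
clock: 25.75
tool_pos: [0.5503, -0.2054, 0.1371]
eef_rot: [0.014, -0.653, 0.739, 0.165]
force: [-0.6, 0.1, -0.7]
width: 0.243
```

```bash
python3 nxt.py L3.npy
python3 - <<'E'
from h import *
w=capture("wrist")
cv2.imwrite("pics/w21.png",cv2.resize(w[0:200,190:450],None,fx=3,fy=3,interpolation=cv2.INTER_CUBIC)[:,:,::-1])
E
```

```text
clock 25.75 force [-0.6  0.1 -0.7] tq [ 0.12 -0.23  0.01] w 0.243 tcp [ 0.55  -0.205  0.137]
tip in board [61.   1.   9.4] holes [45.1  0.3  9.6] [44.  24.1  6.5] [ 46.1 -23.5  12.7] rear [-63.3  -4.1  10.9]
lid in board: x [ 0.999  0.041 -0.013] z [0.007 0.13  0.992] tool y in heading frame [-0.246 -0.131 -0.96 ]
unit moves (tool): up-slope10 [-6.6 -7.5  0.5] normal10 [ 7.5 -6.5  1.4] boardy10 [ 0.8 -1.3 -9.9] down10 [-2.4  9.6 -1.5] fwd10 [-9.7 -2.5 -0.4]
```

View pics/w21.png

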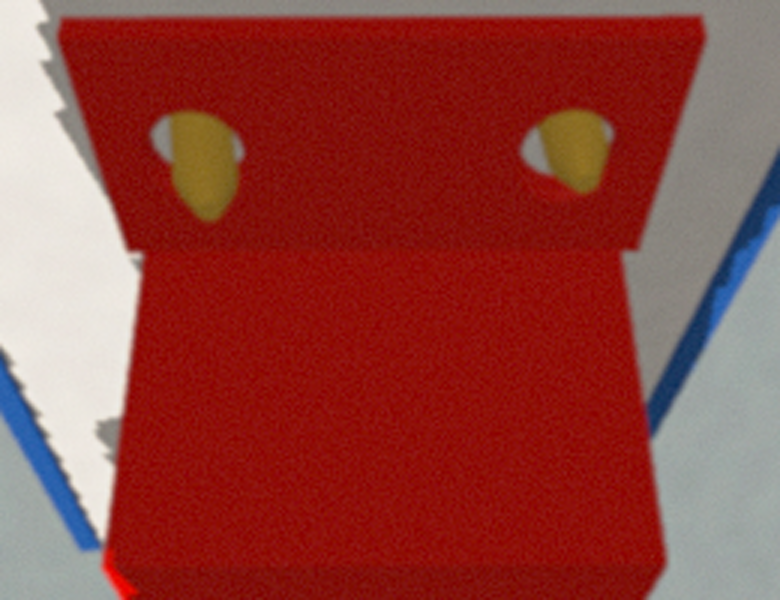

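Both pins now stand up through the holes, with tips at crop (207,215) and (585,188). I go on down.

Call:
arm_command(targets=[0,0,0.7,0,0,-2,2,-0.3,0,0,-2,2,-0.3,0,0,-1,1,0,0,0,0,0,0,0,0,0,0,0,0,0,0,0,0,0,0,0,0,0,0,0], newtons=25)

```text
clock: 26.6
tool_pos: [0.5531, -0.2071, 0.1326]
eef_rot: [0.015, -0.653, 0.739, 0.166]
force: [-1.9, 0.9, 2.5]
width: 0.239
```

```bash
python3 nxt.py L3.npy
python3 - <<'E'
from h import *
w=capture("wrist")
cv2.imwrite("pics/w22.png",cv2.resize(w[0:300,190:450],None,fx=2,fy=2,interpolation=cv2.INTER_CUBIC)[:,:,::-1])
E
```

```text
clock 26.6 force [-1.9  0.9  2.5] tq [ 0.2  -0.07 -0.02] w 0.239 tcp [ 0.553 -0.207  0.133]
tip in board [60.8 -0.3  3.8] holes [44.8 -1.   4. ] [43.8 22.8  0.9] [ 45.9 -24.7   7.1] rear [-63.6  -5.4   5.6]
lid in board: x [ 0.999  0.041 -0.015] z [0.009 0.13  0.991] tool y in heading frame [-0.248 -0.132 -0.96 ]
unit moves (tool): up-slope10 [-6.6 -7.5  0.5] normal10 [ 7.5 -6.4  1.4] boardy10 [ 0.8 -1.3 -9.9] down10 [-2.4  9.6 -1.5] fwd10 [-9.7 -2.5 -0.4]
```

View pics/w22.png

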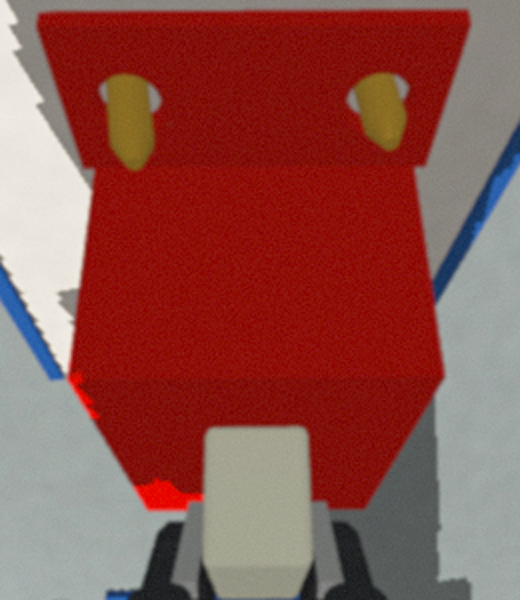

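The lid's left edge touches the face and both pins pass well through. I release.

Call:
arm_command(targets=[0,0,0,0,0.3,0,0,0,0,0.4,0,0,0,0,0.6,0,0,0,0,0.8,0,0,0,0,0.8,0,0,0,0,0.8,0,0,0,0,0.8,0,0,0,0,0.8])

```text
clock: 27.45
tool_pos: [0.554, -0.2075, 0.1316]
eef_rot: [0.014, -0.653, 0.739, 0.165]
force: [0.5, 0.0, -0.1]
width: 0.8
```

```bash
python3 nxt.py L3.npy
python3 - <<'E'
from h import *
w=capture("wrist")
cv2.imwrite("pics/w23.png",w[:,:,::-1])
E
```

```text
clock 27.45 force [ 0.5  0.  -0.1] tq [ 0.12 -0.28 -0.02] w 0.8 tcp [ 0.554 -0.207  0.132]
tip in board [61.2 -0.6  2.6] holes [45.2 -1.3  2.8] [44.2 22.5 -0.3] [ 46.2 -25.    5.9] rear [-63.2  -5.7   4.2]
lid in board: x [ 0.999  0.041 -0.013] z [0.007 0.13  0.991] tool y in heading frame [-0.246 -0.132 -0.96 ]
unit moves (tool): up-slope10 [-6.6 -7.5  0.5] normal10 [ 7.5 -6.5  1.5] boardy10 [ 0.8 -1.3 -9.9] down10 [-2.4  9.6 -1.5] fwd10 [-9.7 -2.5 -0.4]
```

View pics/w23.png

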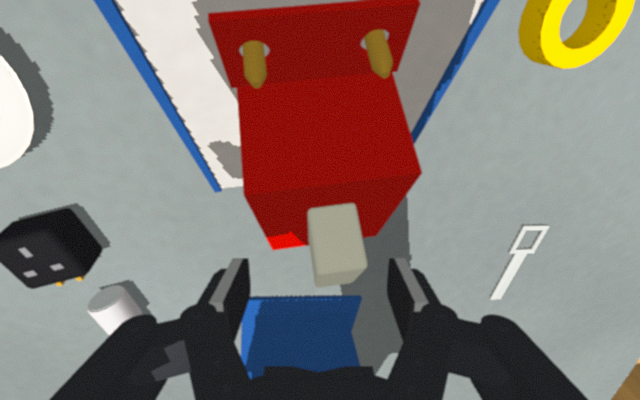

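The lid hangs on both pins, and the jaws are clear of the block at (337,243). I withdraw along the board's normal and then up.

Call:
arm_command(targets=[5,-8,1,0,0.8,6,-12,1,0,0.8,6,-15,2,0,0.8,6,-20,2,0,0.8,6,-20,2,0,0.8,6,-20,2,0,0.8,10,-20,2,0,0.8,20,0,0,0,0.8])

```text
clock: 28.3
tool_pos: [0.5204, -0.1931, 0.2729]
eef_rot: [0.012, -0.653, 0.739, 0.163]
force: [-1.3, 0.8, -0.6]
width: 0.797
```

Run:
```python
from h import *
import pickle
st=observe(); print(st["clock"],st["tool_pos"]); pickle.dump(st,open("st24.pkl","wb"))
w=capture("wrist"); a=capture("side"); t=capture("top")
cv2.imwrite("pics/w24.png",w[:,:,::-1])
cv2.imwrite("pics/s24.png",cv2.resize(a[110:290,230:400],None,fx=4,fy=3.3,interpolation=cv2.INTER_CUBIC)[:,:,::-1])
cv2.imwrite("pics/t24f.png",t[:,:,::-1])
cv2.imwrite("pics/t24.png",cv2.resize(t[110:260,210:450],None,fx=3,fy=3,interpolation=cv2.INTER_CUBIC)[:,:,::-1])
```

```text
28.3 [ 0.52041987 -0.19306589  0.27288541]
```

View pics/w24.png

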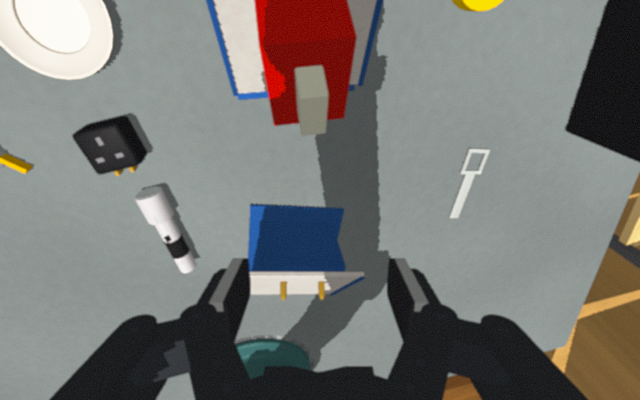

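View pics/s24.png

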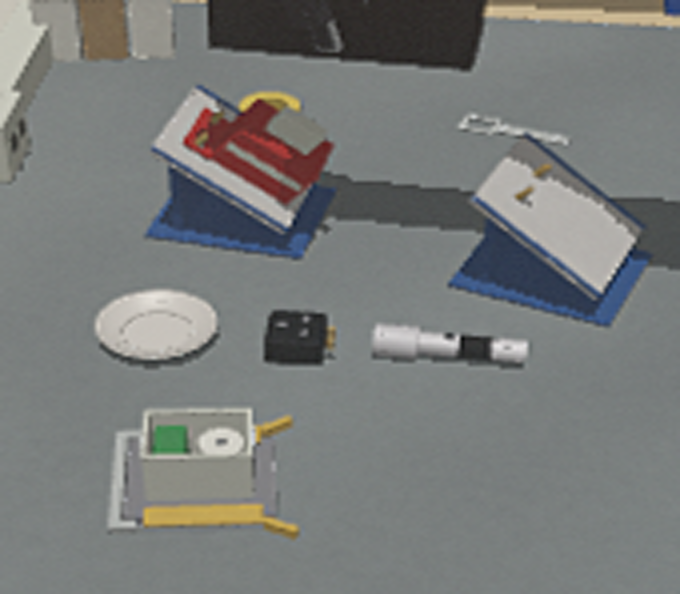

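View pics/t24.png

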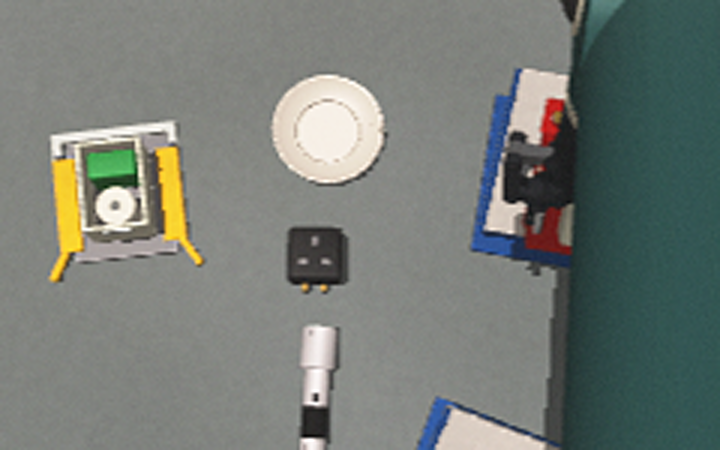

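Call:
arm_command(targets=[-20,-10,0,0,0.8,-20,-10,0,0,0.8,-20,-10,1,0,0.8,-20,-10,1,0,0.8,-20,-8,0,0,0.8,0,0,0,0,0.8,0,0,0,0,0.8,0,0,0,0,0.8])

```text
clock: 29.25
tool_pos: [0.6287, -0.2142, 0.2933]
eef_rot: [0.015, -0.653, 0.739, 0.166]
force: [-0.4, -0.6, -0.6]
width: 0.8
```

Run:
```python
from h import *
import pickle
st=observe(); print(st["clock"],st["tool_pos"]); pickle.dump(st,open("st25.pkl","wb"))
w=capture("wrist"); cv2.imwrite("pics/w25.png",w[:,:,::-1])
k=(.5935,.2021,.1462);R,t=flat(*KEEP); T=cam("top")
P=[(42,30,68),(42,-30,68),(-42,-30,68),(-42,30,68)]
b,r=fit(flat,[(T,P,crop([(75,147),(143,138),(158,230),(85,238)],210,110,3))],[.59,.2,.14])
Rb,tb=flat(*b); print("base in keeper(top)",(R.T@(tb-t)*1000).round(1),b[2]-k[2],r.round(1).tolist())
```

```text
29.25 [ 0.62874682 -0.21417377  0.29325524]
base in keeper(top) [-4.7 -5.   0. ] 0.016508685899141395 [[0.9, 0.5], [-0.4, 0.7], [-1.9, -0.7], [0.8, -0.5]]
```

View pics/w25.png

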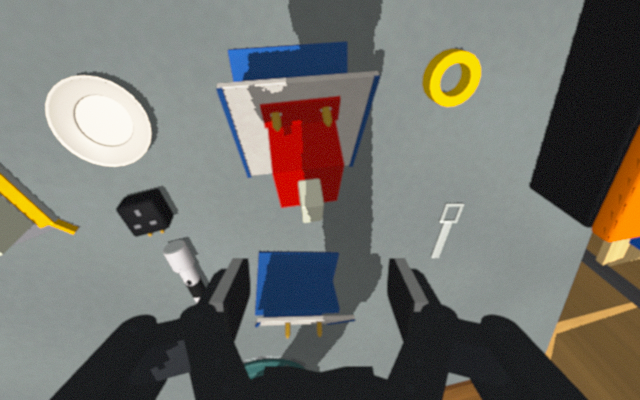

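Run:
```python
import cv2
im=cv2.imread("pics/w25.png")
cv2.imwrite("pics/w25c.png",cv2.resize(im[65:230,210:390],None,fx=4,fy=3.6,interpolation=cv2.INTER_CUBIC))
t=cv2.imread("pics/t24f.png")
cv2.imwrite("pics/t24k.png",cv2.resize(t[145:205,220:285],None,fx=9,fy=9,interpolation=cv2.INTER_CUBIC))
```

```text
(no output)
```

View pics/w25c.png

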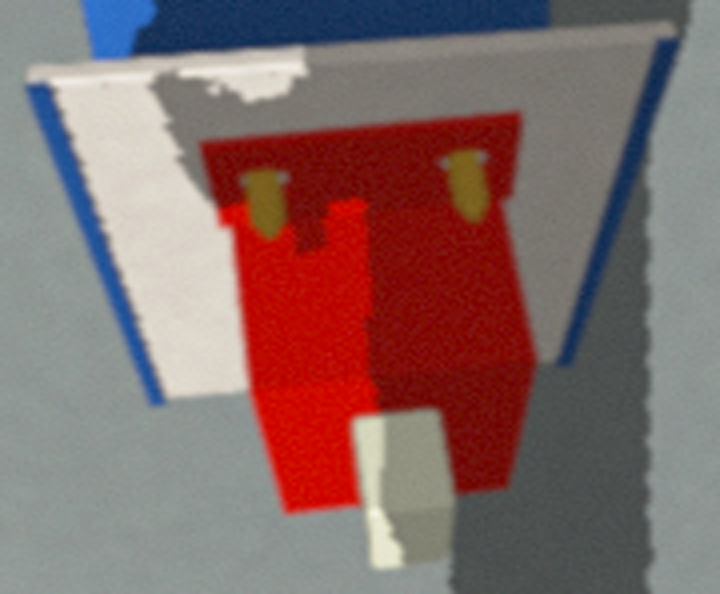

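View pics/t24k.png

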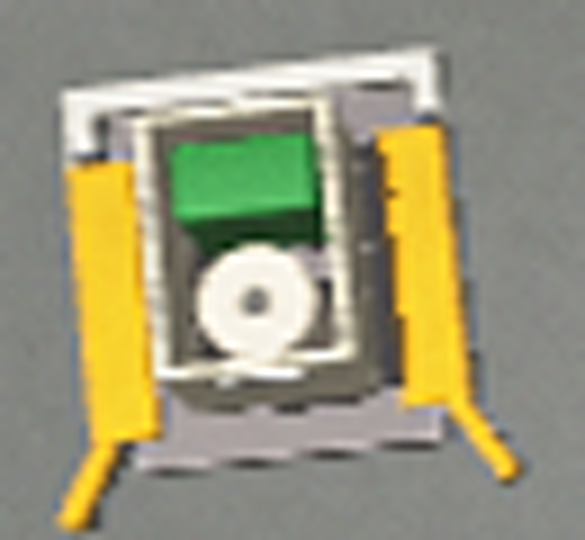

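Run:
```python
from h import *
import pickle
T=cam("top"); c=lambda u:crop(u,220,145,9)
Pk=[(42,40,12),(-50,40,12),(42,-40,12),(-50,-40,12)]
k,r=fit(flat,[(T,Pk,c([(130,160),(158,437),(378,133),(407,405)]))],KEEP);print("K",k,r.round(1).tolist())
P=[(42,30,68),(42,-30,68),(-42,-30,68),(-42,30,68)]
Pf=[(-60,50,6),(-60,-50,6)]
b,r=fit(flat,[(T,P+Pf,c([(133,122),(325,97),(355,360),(160,378),(138,470),(442,442)]))],KEEP);print(r.round(1).tolist())
for kk in (k,KEEP):
    R,t=flat(*kk); Rb,tb=flat(*b); print("base",(R.T@(tb-t)*1000).round(1),b[2]-kk[2])
st=pickle.load(open("st25.pkl","rb")); p=cam("wrist",st)
def cc(u): u=np.array(u,float); return np.c_[(u[:,0]+.5)/4-.5+210,(u[:,1]+.5)/3.6-.5+65]
C=[(80,70,0),(80,-70,0),(-80,-70,0),(-80,70,0)]
bb,r=fit(brd,[(p,C,cc([(28,85),(680,40),(567,365),(155,404)]))],BRD);print("board",bb,r.round(1).tolist())
PL=np.array([(78,37,4),(78,-37,4),(46.5,34.5,55),(46.5,-34.5,55),(-46.5,34.5,55),(-46.5,-34.5,55),(25,11,85),(25,-11,85)])/1000
u=cc([(203,142),(521,112),(250,387),(533,360),(290,513),(510,487),(369,513),(453,508)])
for B in (BRD,bb):
    R,t=brd(*B)
    def f(v):
        Q=Ro.from_rotvec(v[3:]).as_matrix(); X=(PL@Q.T+v[:3]); return (proj(p,X@R.T+t)-u).ravel()
    s=least_squares(f,[-.017,0,0,0,0,0],x_scale=[.01]*3+[.05]*3); v=s.x
    Q=Ro.from_rotvec(v[3:]).as_matrix(); print("holes in board",((Q@[.062,0,0]+v[:3])*1000).round(1),"rot deg",np.degrees(v[3:]).round(1),"res",f(v).round(1))
```

```text
K [0.59489469 0.20258006 0.14972467] [[0.3, 0.1], [0.1, -0.1], [-0.2, -0.1], [-0.2, 0.1]]
[[0.1, -0.6], [0.2, -0.2], [-0.4, -0.1], [-0.4, 0.3], [0.0, 0.7], [0.4, -0.0]]
base [-1.6 -1.7  0. ] -0.011216152068167284
base [-0.1 -1.4  0. ] -0.007691481551117568
board [ 0.61788208 -0.22451859 -0.15762885] [[-0.3, 0.4], [0.4, 0.3], [1.0, -0.6], [-1.1, -0.4]]
holes in board [45.3 -1.   0.7] rot deg [-0.9 -0.6  2.4] res [-1.1  1.3  1.2  1.4 -1.  -0.3  1.5 -1.  -0.8 -0.2  0.7  0.3 -1.1 -0.2
  0.6 -1.5]
holes in board [45.6 -0.2  0.5] rot deg [-0.8 -0.6  2.5] res [-1.1  1.3  1.2  1.4 -1.  -0.3  1.5 -1.  -0.8 -0.2  0.7  0.3 -1.1 -0.2
  0.6 -1.5]
```

My measurements put the base at (-0.1 to -1.6, -1.4 to -1.7) mm in the keeper. The holes are at (45.3, -1, 0.7) mm in the board frame, and the lid is flat within about 1° and in line within 2.5°. I quickly check that the bystanders haven't moved, then hand in.

Run:
```python
from h import *
a=cv2.imread("pics/side0.png"); b=capture("side")[:,:,::-1]
t0=cv2.imread("pics/top0.png"); t1=cv2.imread("pics/t24f.png")
def m(A,B,x,y,w,h):
    r=cv2.matchTemplate(B[y-8:y+h+8,x-8:x+w+8],A[y:y+h,x:x+w],cv2.TM_CCOEFF_NORMED);_,s,_,l=cv2.minMaxLoc(r);return (l[0]-8,l[1]-8),round(s,2)
print("px shifts top: saucer",m(t0,t1,298,132,45,42),"adaptor",m(t0,t1,302,182,28,28),"torch",m(t0,t1,305,215,22,55),"carton",m(t0,t1,148,134,36,38),"gel",m(t0,t1,140,207,42,32))
print("side: reel",m(a,b,287,135,20,14),"opener",m(a,b,342,142,34,14))
print(sign_off()); print(observe()["clock"])
```

```text
px shifts top: saucer ((0, 0), 1.0) adaptor ((0, 0), 1.0) torch ((0, 0), 1.0) carton ((0, 0), 1.0) gel ((0, 0), 1.0)
side: reel ((-7, -5), 0.28) opener ((0, 0), 0.79)
the job is handed in; nothing more can be done
None
the job is handed in; nothing more can be done
```

The job is handed in. The red box is home in the keeper with its lid off, and the lid hangs on both pins of board A, the one farthest to the robot's right. One push on the way may have broken the 40 N limit.

**What I did**
- **Sliding the box:** Dragging it by the grip block pitched the tool and box by about 2.5°. I let go and pushed it from behind with spread fingertips until it was home.
- **Lid:** I drew it straight up and level. I then swung it to the slope by pressing its tab on the bare board face, lowered both holes over the pins and released it. The job was finished at about 29 s of the 58 s allowed.

**Last checks**

| Item | Measured | Limit |
|---|---|---|
| Base along the keeper | -0.1 to -1.6 mm | ±10 mm |
| Base across the keeper | about -1.5 mm | ±5 mm |
| Base yaw | about -0.01 rad | 0.07 rad |
| Hole midpoint along the slope | 0.3 to 0.6 mm from the pins | 6 mm |
| Hole midpoint across | about -1 mm | 5 mm |
| Hole midpoint off the face | 0.7 mm | 5 mm |
| Lid flat on the board | within about 1° | 0.1 rad (5.7°) |
| Lid in line with the board | about 2.5° | 0.1 rad (5.7°) |

**What failed or disagreed**
- **High push force:** One push read about 37 N back and 44 N up on the wrist. The gripper's body was probably bearing on the lid's block, so the 40 N limit may have been passed for a moment. I backed off at once.
- **Foot lift during the drag:** The 2.5° pitch would have lifted the foot by about 3 mm. I inferred this and did not measure it.
- **Base position:** A first rough top-view fit put the base at (-4.7, -5.0) mm. A closer fit gave the values in the table.
- **Bystanders:** The saucer, adaptor, torch, carton and gel showed no shift in the top view. The opener showed none in the side view, with a weaker match (0.79). The reel's match failed (0.28), because the hung lid partly hides it. The arm never went near it.

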